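# Sort the drug-kit leftovers into the stock trays

### The job

Sort the loose stock left over from the drug kit: put the two glass vials, the two plastic ampoules and the syringe each into the tray that already holds a fixed specimen of the same kind. The vials must be kept upright, stand on the tray's floor and not be dropped; the ampoules and the syringe must lie flat on the floor of their trays. Leave the marker pen and the tape roll where they are.

Things in the scene. Friction and masses are not known exactly. Their poses are not given: they have to be found in the camera images.
- vial_a_center (a point): loose glass vial, amber with a white paper label and an aluminium crimp cap, standing upright, 64 mm tall; body diameter 32 mm up to 42 mm height, shoulder, then cap of diameter 22 mm from 50 to 64 mm; about 45 g. The point is on its axis, half-way up (32 mm above its underside), z up. One of two alike; both belong in tray_vial.
- vial_b_center (a point): loose glass vial, amber with a white paper label and an aluminium crimp cap, standing upright, 64 mm tall; body diameter 32 mm up to 42 mm height, shoulder, then cap of diameter 22 mm from 50 to 64 mm; about 45 g. The point is on its axis, half-way up (32 mm above its underside), z up. One of two alike; both belong in tray_vial.
- ampoule_a_center (a point): loose white plastic ampoule lying on its side, level: body a rounded bar 50 mm long (x), 18 mm wide (y), 16 mm high (z), with a flat twist-off tab 18 mm wide, 3 mm thick on its +x end. The point is at the centre of the body, 8 mm above its underside; body ends at x = -25 mm, tab ends at x = +43 mm (68 mm overall). About 22 g. One of two alike; both belong in tray_ampoule.
- ampoule_b_center (a point): loose white plastic ampoule lying on its side, level: body a rounded bar 50 mm long (x), 18 mm wide (y), 16 mm high (z), with a flat twist-off tab 18 mm wide, 3 mm thick on its +x end. The point is at the centre of the body, 8 mm above its underside; body ends at x = -25 mm, tab ends at x = +43 mm (68 mm overall). About 22 g. One of two alike; both belong in tray_ampoule.
- syringe_center (a point): loose capped syringe lying level: clear barrel of diameter 20 mm, 80 mm long, along x; at its -x end a flange 36 mm wide (y), 20 mm high, then the white plunger; at +x a small cap. The point is at the centre of the barrel, 10 mm above its underside; it reaches from x = -68 mm (thumb disc) to x = +52 mm (cap). About 30 g. Belongs in tray_syringe.
- tray_vial: fixed open blue plastic tray, outside 140 (x) x 170 (y) x 24 mm high, walls and floor 4 mm thick. Origin: centre of its underside; z up, x roughly away from the robot. A specimen vial (like the loose ones, standing at y = 0, top 68 mm above the table) is fixed along its +x side, beyond x = +33 mm; the loose ones go on the empty rest of the floor. The trays differ only in their specimen.
- tray_ampoule: fixed open blue plastic tray, outside 140 (x) x 170 (y) x 24 mm high, walls and floor 4 mm thick. Origin: centre of its underside; z up, x roughly away from the robot. A specimen ampoule (like the loose ones, lying along y) is fixed along its +x side, beyond x = +40 mm; the loose ones go on the empty rest of the floor. The trays differ only in their specimen.
- tray_syringe: fixed open blue plastic tray, outside 140 (x) x 170 (y) x 24 mm high, walls and floor 4 mm thick. Origin: centre of its underside; z up, x roughly away from the robot. A specimen syringe (like the loose one, lying along y) is fixed along its +x side, beyond x = +28 mm; the loose ones go on the empty rest of the floor. The trays differ only in their specimen.
- marker_center (a point): bystander, loose: marker pen lying along x, white barrel of diameter 14 mm and black cap of diameter 16 mm with a clip, 130 mm long (x from -60 to +70 mm); the point is 8 mm above the table. To be left alone.
- tape_center (a point): bystander, loose: grey tape roll lying flat, diameter 48 mm, 20 mm high; the point is at its centre. To be left alone.
Things that resemble listed ones, but are neither listed nor needed, are in the scene too. What is shaped like the part that bears ampoule_a_center but orange is not meant.

How it is judged:
By the outcome, as a careful person would: the job done as asked, in the order asked, and still so for the second after the job is handed in, with the robot touching nothing.
It also fails if it takes over 122 s, if anything falls off the work surface, if the arm or the gripper's body presses on something with over 40 N, if the wrist force passes 120 N, or if a joint passes its speed limit or range.

### The arm

A 6-joint arm with a two-finger parallel gripper is mounted at the origin on the work surface. World frame = base frame: x ahead of the robot, y to its left, z up, the work surface at z = 0. Lengths are in mm, angles in rad, forces in N, time in s.
With the tool pointing down it reaches from about 275 to 775 mm from the base axis. Payload 14.6 kg.
Tool frame: the origin (TCP) lies midway between the tips of the shut fingers; the grasp point (between the pads) lies 19 mm behind it (r.grip_point_offset is the z of the grasp point in the tool frame, in mm); z points along the fingers, y is the direction in which the jaws open and shut (so a half turn about z gives the same grasp; the last joint's range is limited). The gripper opens to 85 mm and grips with 20 to 120 N. Pads are 22 mm wide; open, the fingers measure 114 mm over their backs; the gripper's body (76 mm by 85 mm) begins 54 mm behind the grasp point. The pads swing forward as they close: fully open they stand 13 mm farther back than shut.
Start: joints at [1.056, 0.263, -0.048, 1.259, 0, 1.415], TCP at [184.85, 491.384, 231.278] pointing down, gripper open.
Joint ranges: [-2.65, 2.65], [-0.89, 1.7], [-1.18, 1.37], [-2.13, 2.11], [-1.35, 1.29], [-3.14, 3.14]. Speed limits (rad/s): [1.89, 1.89, 2.57, 2.79, 3.14, 3.14].

### API

Orientations are given as a 3x3 rotation matrix whose columns are the frame's x, y, z axes.
In Python, from cell import r gives the robot as it stands.
- The arm moves only by the tool carry_out, never from a script. Its argument "increments" is a list of rows, each a list of 7 numbers: the shift along the tool's x, y, z in mm, then the turn, a rotation vector about the tool's x, y, z in rad, then the finger opening in mm, from 0 to 85.4. A call has 1 to 20 rows; each row shifts and turns the pose as measured when the row begins, along the tool's axes as they then stand; what a row does not reach is not made up. A row lasts 1/10 s, in which the tool goes at most 50 mm and 8.59 degrees, less where a joint would pass 70% of its speed; a pose out of reach is approached as far as the arm can. A call is refused whole if a number of a shift passes 50 or a number of a turn 0.15, either way. A call with a gripper value outside its range is refused whole. The fingers move at their own pace and stop on an object; "newtons" is the grip in N (left out, the last holds). Time passes only in rows, so rows that do not move let the fingers close. It gives the time, the measured TCP pose, the force and the opening at its end, in the units of the state.
- r.get_obs(): the state, without advancing time (a new reading comes with each control period).
- r.grab_frame(name): name is "side" or "top"; returns (picture, depth): 480x640x3 uint8, red, green, blue; 480x640 float32, mm along the optical axis (not along the pixel's ray), 0 where there is no reading.
- r.get_calibration(name): a dict with "intrinsics" (3x3 intrinsics, pixels), "rvec" (rotation vector, rad) and "tvec" (3), from world to camera coordinates, as OpenCV has them. Camera axes: x right, y down, z forward; pixel columns grow to the right and rows downward; lengths in mm; the calibration is good to about 2 mm. A picture is of the moment at which its call begins. get_calibration takes no time and is no camera call.
- r.finish_job(): hands the job in, once; it reports no verdict.
The state is a dict: "time_s": time; "joint_pos": joint angles; "dq": joint speeds; "tau": joint torques, N m; "tcp_pos": TCP position; "eef_rot": TCP orientation; "wrist_force": force on the tool from outside, world axes, zero at the start; "torque": the same for the moment, N m; "grip_width": finger opening in mm.
Only numpy, scipy, OpenCV 4.12 (cv2) and the standard library are available. Lean on these libraries where they do the work, as an engineer would, in place of code of your own. Each camera call takes 0.05 s, during which the arm holds its last target. There are 200 camera calls.

## Working session

There is one attempt and no reset: what is moved stays moved. The work goes in short steps, Python scripts to look and compute and a tool call to move; the robot and the scene stay as the last step left them, time stands still between calls to the robot, and variables do not carry over. Pictures are saved under pics/ and viewed, about 12 in all and at most 16, crops included, and the job is handed in when it is done.

Besides the shell and the picture viewer there is one more tool, called as name(argument=value, ...), one argument or row to a line, values as JSON. carry_out: Moves the arm, as the interface text tells. Its arguments: {"type":"object","properties":{"increments":{"type":"array","items":{"type":"array","items":{"type":"number"}}},"newtons":{"type":"number"}},"required":["increments"]}

```bash
mkdir -p pics; ls; cat > h.py <<'E'
import numpy as np, cv2
from cell import r
def cal(n):
    c=r.get_calibration(n); R=cv2.Rodrigues(np.array(c["rvec"],float))[0]
    return np.array(c["intrinsics"],float),R,np.array(c["tvec"],float).ravel()
def cloud(n,depth):
    K,R,t=cal(n); v,u=np.mgrid[:480,:640]
    p=np.stack([(u-K[0,2])/K[0,0]*depth,(v-K[1,2])/K[1,1]*depth,depth],-1)
    return (p-t)@R     # world points per pixel
def ray(n,u,v,z):
    K,R,t=cal(n); d=R.T@np.linalg.inv(K)@[u,v,1]; o=-R.T@t
    return o+d*(z-o[2])/d[2]
def proj(n,p):
    K,R,t=cal(n); q=K@(R@np.array(p,float)+t); return q[:2]/q[2]
E
python3 - <<'E'
from h import *
for n in("top","side"):
    p,d=r.grab_frame(n); cv2.imwrite(f"pics/{n}0.png",p[...,::-1]); np.savez(f"{n}0.npz",p=p,d=d)
    K,R,t=cal(n); print(n,-R.T@t,R[2],K[0,0])
o=r.get_obs(); print(o)
E
```

```text
pics
top [ 398.36719402  -13.81331951 1155.0180153 ] [ 0.09561796  0.03281667 -0.99487701] 557.0927005718721
side [215.89489094 698.89485023 498.43967828] [ 0.33758792 -0.78606707 -0.51781556] 477.3051237549604
{'time_s': 0.1, 'joint_pos': array([ 1.05570066e+00,  2.63477474e-01, -4.88449598e-02,  1.25939039e+00,
       -2.86145968e-05,  1.41548823e+00]), 'dq': array([-0.00049129, -0.00088064,  0.00235462, -0.00039424, -0.00141207,
       -0.00016257]), 'tau': array([ 1.53657857e-03, -6.38576603e+01,  3.85067475e+01,  9.95459268e-03,
       -2.03974460e-04, -1.15966645e-05]), 'tcp_pos': array([184.74101563, 491.17537914, 230.88241008]), 'eef_rot': array([[-9.35971616e-01,  3.52075208e-01, -4.26579744e-04],
       [ 3.52075448e-01,  9.35971271e-01, -8.11670813e-04],
       [ 1.13497215e-04, -9.09889097e-04, -9.99999580e-01]]), 'wrist_force': array([ 0.39351503, -0.37307675,  0.76357794]), 'torque': array([-0.01262971, -0.01015216, -0.03753879]), 'grip_width': 85.24285520337689}
```

View pics/top0.png

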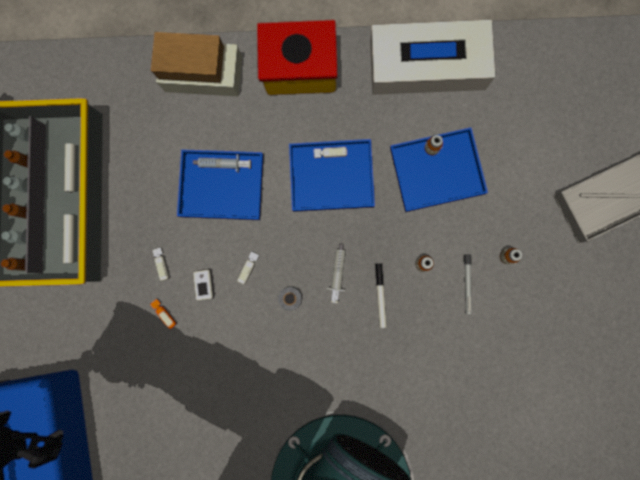

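View pics/side0.png

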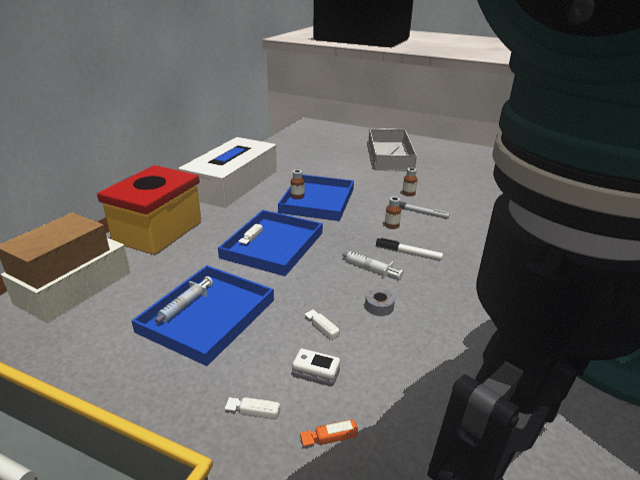

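Top view: the trays are syringe (221,185), ampoule (332,175) and vial (438,170).

Candidates and look-alikes:
- **Vials:** loose at (425,262) and (511,255). Not wanted: the specimen at (434,144) and the vials in the kit at far left.
- **Ampoules:** loose at (160,263) and (248,267). Not wanted: the orange one at (164,313), the white oximeter at (203,285) and the specimen at (330,152).
- **Syringe:** loose at (338,272). Not wanted: the marker at (380,295), the thermometer at (468,284) and the specimen at (222,162).

```bash
python3 - <<'E'
from h import *
a=np.load("top0.npz");p,d=a["p"],a["d"]; W=cloud("top",d)
b=np.load("side0.npz");sp=b["p"]; S=cloud("side",b["d"])
roi=dict(vA=(425,262,14),vB=(511,255,14),aA=(160,263,24),aB=(248,267,24),sy=(338,272,36),mk=(380,295,38),th=(468,284,36),tape=(290,297,16),oxi=(203,285,20))
tb=W[300:330,420:560]; print("table z",np.median(tb[...,2]),tb[...,2].std())
hsv=cv2.cvtColor(p,cv2.COLOR_RGB2HSV)
for k,(u,v,h) in roi.items():
    x0=u-h;y0=v-h
    if k in("sy",):h2=16
    else:h2=h if k not in("mk","th") else 14
    P=W[v-h:v+h,u-h2:u+h2].reshape(-1,3); m=(P[:,2]>5)&(P[:,2]<100); Q=P[m]
    top=np.percentile(Q[:,2],95)
    (c,s,ang)=cv2.minAreaRect(Q[:,:2].astype(np.float32))
    # camera from the side: same xy box
    q=S.reshape(-1,3); q=q[(abs(q[:,0]-c[0])<25)&(abs(q[:,1]-c[1])<25)&(q[:,2]>4)&(q[:,2]<100)]
    print(k,"n",m.sum(),"mean",Q.mean(0).round(1),"top",top.round(1),"rect",np.round(c,1),np.round(s,1),round(ang,1),"| side mean",q.mean(0).round(1),"top",np.percentile(q[:,2],97).round(1))
    if k[0]=="v":
        for n,X in(("top",Q),("side",q)):
            T=X[X[:,2]>X[:,2].max()-6]; print("   cap",n,T.mean(0).round(1),len(T))
# trays
blue=((hsv[...,0]>105)&(hsv[...,0]<125)&(hsv[...,1]>150)).astype(np.uint8)
blue[:110]=0;blue[230:]=0;blue[:,:100]=0
for c in cv2.findContours(blue,cv2.RETR_EXTERNAL,cv2.CHAIN_APPROX_SIMPLE)[0]:
    if cv2.contourArea(c)<2000: continue
    mk=np.zeros_like(blue);cv2.drawContours(mk,[c],-1,1,-1)
    P=W[mk>0]; w=P[(P[:,2]>18)&(P[:,2]<30)]; f=P[(P[:,2]<12)]
    R=cv2.minAreaRect(w[:,:2].astype(np.float32)); print("tray",np.round(R[0],1),np.round(R[1],1),round(R[2],1),"rim",np.median(w[:,2]).round(1),"floor",np.median(f[:,2]).round(1))
A=cv2.resize(p[225:335,130:530],None,fx=2,fy=2,interpolation=cv2.INTER_CUBIC);B=cv2.resize(sp[150:450,220:460],None,fx=1.2,fy=1.2)
cv2.imwrite("pics/crop.png",np.vstack([A,np.pad(B,((0,0),(0,800-B.shape[1]),(0,0)))])[...,::-1])
E
```

```text
table z -0.039913515178141776 66.62200923035172
vA n 244 mean [ 438.2 -177.3   49. ] top 66.5 rect [ 444.  -181.7] [59.5 43. ] 76.9 | side mean [ 435.5 -172.    35.9] top 65.5
   cap top [ 439.  -180.7   65.8] 51
   cap side [ 437.2 -178.8   64.1] 56
vB n 294 mean [ 448.8 -346.5   45.8] top 66.9 rect [ 451.1 -348.6] [37.3 38.3] 12.1 | side mean [ 446.5 -343.8   35.7] top 65.3
   cap top [ 449.9 -351.4   65.6] 61
   cap side [ 448.1 -350.3   64. ] 42
aA n 337 mean [453.5 361.2  13.1] top 18.7 rect [454.6 366. ] [100.9  93.7] 88.5 | side mean [452.3 364.9  13.6] top 18.1
aB n 332 mean [438.9 180.2  13.2] top 19.3 rect [439.8 179.9] [96.3 88.6] 86.2 | side mean [437.2 184.6  13.9] top 18.2
sy n 551 mean [423.9  -5.   16.5] top 22.4 rect [427.5  -3.4] [ 60.6 147. ] 82.8 | side mean [427.3  -0.8  15.6] top 21.5
mk n 487 mean [378.9 -90.7  12.9] top 18.6 rect [379.9 -89.5] [ 55.  150.3] 88.0 | side mean [380.4 -87.9  11.5] top 17.5
th n 379 mean [ 397.2 -268.7   11.3] top 16.0 rect [ 401.4 -274. ] [129.4  48.3] 4.4 | side mean [ 401.2 -266.8    9.4] top 13.7
tape n 459 mean [375.7  93.5  19.9] top 24.3 rect [379.4  93.6] [62.  59.9] 83.7 | side mean [374.5 100.4  18. ] top 22.9
oxi n 550 mean [408.3 268.7  24.3] top 29.6 rect [410.4 275.3] [76.8 75.2] 4.6 | side mean [409.7 277.6  22.2] top 28.2
tray [614.6 233.9] [170.6 139.4] 85.6 rim 23.4 floor 4.5
tray [627.1   1.6] [139.8 167.9] 1.3 rim 22.7 floor 4.3
tray [ 631.3 -217.8] [139.5 169.6] 10.9 rim 23.5 floor 4.0
```

View pics/crop.png

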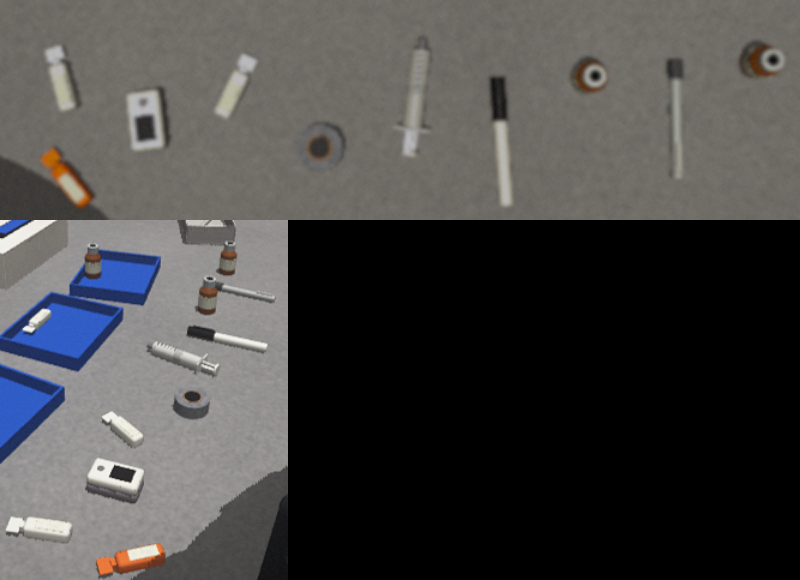

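```bash
cat > plan.py <<'E'
# usage: plan.py x y z yaw_deg(of tool y) rows : prints constant-speed rows from the measured pose
import sys; from h import *
from scipy.spatial.transform import Rotation as Ro
x,y,z,yaw,n=map(float,sys.argv[1:6]); n=int(n); o=r.get_obs(); R=np.array(o["eef_rot"]); p=np.array(o["tcp_pos"])
a=np.radians(yaw); ty=np.array([np.cos(a),np.sin(a),0])
G=min((np.c_[np.cross(s*ty,[0,0,-1]),s*ty,[0,0,-1]] for s in(1,-1)),key=lambda g:Ro.from_matrix(R.T@g).magnitude()) if len(sys.argv)<7 else np.c_[np.cross(ty,[0,0,-1]),ty,[0,0,-1]]
w=Ro.from_matrix(R.T@G).as_rotvec(); d=np.array([x,y,z])-p
print("now",p.round(1),"q",np.round(o["joint_pos"],2),"f",np.round(o["wrist_force"],1),"w",round(o["grip_width"],1),"t",round(o["time_s"],2))
for i in range(n):
    Ri=R@Ro.from_rotvec(w*i/n).as_matrix(); s=Ri.T@d/n
    print([round(float(v),1) for v in s]+[round(float(v),3) for v in w/n])
E
python3 plan.py 438 -180 150 11 17
python3 - <<'E'
from h import *
a=np.load("top0.npz");p,d=a["p"],a["d"]; b=np.load("side0.npz")
def meas(cam,pic,u,v,h,h2,z,thr):
    g=pic[v-h:v+h,u-h2:u+h2].min(2); m=(g>thr).astype(np.uint8)
    n,l,st,c=cv2.connectedComponentsWithStats(m); k=1+st[1:,4].argmax(); yy,xx=np.nonzero(l==k)
    P=np.array([ray(cam,q+u-h2,w+v-h,z)[:2] for q,w in zip(xx,yy)])
    c=P.mean(0);_,s,V=np.linalg.svd(P-c); ax=V[0]*np.sign(V[0][0]); t=(P-c)@ax; o=(P-c)@[-ax[1],ax[0]]
    print(cam,len(P),"mean",c.round(1),"yaw",np.degrees(np.arctan2(ax[1],ax[0])).round(1),"along",t.min().round(1),t.max().round(1),"across",o.min().round(1),o.max().round(1),"mid",(c+ax*(t.min()+t.max())/2).round(1))
for thr in(130,150):
    print(thr);meas("top",p,160,263,22,12,12,thr);meas("side",b["p"],253,407,16,32,12,thr)
    meas("top",p,248,267,22,16,12,thr);meas("side",b["p"],322,323,18,22,12,thr)
for thr in(105,115,130):meas("top",p,338,272,36,12,12,thr)
E
```

```text
now [184.7 491.2 230.9] q [ 1.06  0.26 -0.05  1.26 -0.    1.42] f [ 0.4 -0.4  0.8] w 85.2 t 0.1
[-27.8, -31.7, 4.8, -0.0, 0.0, 0.06]
[-29.7, -30.0, 4.8, -0.0, 0.0, 0.06]
[-31.4, -28.1, 4.8, -0.0, 0.0, 0.06]
[-33.1, -26.2, 4.8, -0.0, 0.0, 0.06]
[-34.6, -24.2, 4.8, -0.0, 0.0, 0.06]
[-36.0, -22.1, 4.8, -0.0, 0.0, 0.06]
[-37.2, -19.9, 4.8, -0.0, 0.0, 0.06]
[-38.3, -17.6, 4.8, -0.0, 0.0, 0.06]
[-39.3, -15.3, 4.8, -0.0, 0.0, 0.06]
[-40.2, -12.9, 4.8, -0.0, 0.0, 0.06]
[-40.9, -10.5, 4.8, -0.0, 0.0, 0.06]
[-41.4, -8.0, 4.8, -0.0, 0.0, 0.06]
[-41.8, -5.5, 4.8, -0.0, 0.0, 0.06]
[-42.1, -3.0, 4.8, -0.0, 0.0, 0.06]
[-42.2, -0.5, 4.8, -0.0, 0.0, 0.06]
[-42.1, 2.1, 4.8, -0.0, 0.0, 0.06]
[-41.9, 4.6, 4.8, -0.0, 0.0, 0.06]
130
top 230 mean [454.4 364. ] yaw 12.8 along -34.1 32.2 across -9.4 8.9 mid [453.5 363.8]
side 1766 mean [452.1 362.1] yaw 23.3 along -41.6 43.4 across -23.9 26.0 mid [453.  362.5]
top 258 mean [441.3 180.5] yaw -27.8 along -34.6 33.2 across -9.6 9.1 mid [440.7 180.8]Traceback (most recent call last):
  File "<stdin>", line 11, in <module>
  File "<stdin>", line 6, in meas
  File "h.py", line 11, in ray
    K,R,t=cal(n); d=R.T@np.linalg.inv(K)@[u,v,1]; o=-R.T@t
          ~~~^^^
  File "h.py", line 4, in cal
    c=r.get_calibration(n); R=cv2.Rodrigues(np.array(c["rvec"],float))[0]
ValueError: time passes only in moves, steps and waits
```

The crop confirms the choices: two standing amber vials, two white ampoules with tabs, and a clear syringe. Heights agree with the text to within 2 mm. Setting out for vial A.

carry_out(
  increments=[
    [-28, -32, 5, 0, 0, 0.06, 60],
    [-30, -30, 5, 0, 0, 0.06, 60],
    [-31, -28, 5, 0, 0, 0.06, 60],
    [-33, -26, 5, 0, 0, 0.06, 60],
    [-35, -24, 5, 0, 0, 0.06, 60],
    [-36, -22, 5, 0, 0, 0.06, 60],
    [-37, -20, 5, 0, 0, 0.06, 60],
    [-38, -18, 5, 0, 0, 0.06, 60],
    [-39, -15, 5, 0, 0, 0.06, 60],
    [-40, -13, 5, 0, 0, 0.06, 60],
    [-41, -10, 5, 0, 0, 0.06, 60],
    [-41, -8, 5, 0, 0, 0.06, 60],
    [-42, -5, 5, 0, 0, 0.06, 60],
    [-42, -3, 5, 0, 0, 0.06, 60],
    [-42, 0, 5, 0, 0, 0.06, 60],
    [-42, 2, 5, 0, 0, 0.06, 60],
    [-42, 5, 5, 0, 0, 0.06, 60],
  ],
  newtons=30,
)

```text
time_s: 1.8
tcp_pos: [431.1, -205.8, 140.9]
eef_rot: [[-0.156, 0.988, -0.0], [0.988, 0.156, -0.001], [-0.001, -0.0, -1.0]]
wrist_force: [0.5, -0.5, 0.2]
grip_width: 60.2
```

```bash
python3 - <<'E'
import re
s=open('h.py').read()
s=s.replace("def cal(n):","import functools\n@functools.lru_cache\ndef cal(n):");open('h.py','w').write(s)
E
python3 plan.py 438 -180 90 11 4
python3 - <<'E'
from h import *
p,d=r.grab_frame("side"); cv2.imwrite("pics/s1.png",p[50:300,200:520,::-1]) 
# two-view vial tops: cap pixel in each picture, triangulated by rays
a=np.load("top0.npz");b=np.load("side0.npz")
E
```

```text
now [ 431.1 -205.8  140.9] q [-0.62  0.23 -0.35  0.99 -0.    0.8 ] f [ 0.5 -0.5  0.2] w 60.2 t 1.8
[6.1, 2.7, 12.7, -0.0, 0.0, -0.009]
[6.1, 2.8, 12.7, -0.0, 0.0, -0.009]
[6.0, 2.8, 12.7, -0.0, 0.0, -0.009]
[6.0, 2.9, 12.7, -0.0, 0.0, -0.009]
```

carry_out(
  increments=[
    [12, 5, 12, 0, 0, -0.018, 60],
    [12, 5, 12, 0, 0, -0.018, 60],
    [0, 0, 5, 0, 0, 0, 60],
    [0, 0, 0, 0, 0, 0, 60],
  ],
)

```text
time_s: 2.25
tcp_pos: [439.8, -188.5, 108.5]
eef_rot: [[-0.181, 0.984, -0.001], [0.984, 0.181, -0.002], [-0.002, -0.001, -1.0]]
wrist_force: [0.3, -0.6, 0.2]
grip_width: 59.9
```

```bash
python3 plan.py 438 -180 90 11 2
python3 - <<'E'
from h import *
p,d=r.grab_frame("side"); cv2.imwrite("pics/s2.png",cv2.resize(p[80:280,300:520,::-1],None,fx=2.5,fy=2.5))
E
```

```text
now [ 439.8 -188.5  108.5] q [-0.57  0.26 -0.41  0.91 -0.    0.81] f [ 0.3 -0.6  0.2] w 59.9 t 2.25
[4.4, -0.1, 9.3, -0.001, 0.001, -0.005]
[4.4, -0.1, 9.3, -0.001, 0.001, -0.005]
```

View pics/s2.png

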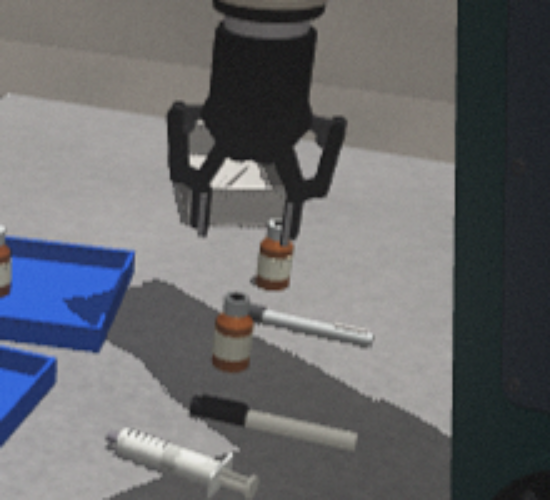

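The tips straddle above vial A (cap at crop (237,298)), about 9 mm short in y. Correcting, then going down.

carry_out(
  increments=[
    [8, 0, 0, 0, 0, -0.01, 60],
    [2, -1, 20, 0, 0, 0, 60],
    [0, 0, 25, 0, 0, 0, 60],
    [0, 0, 25, 0, 0, 0, 60],
    [0, 0, 15, 0, 0, 0, 60],
    [0, 0, 0, 0, 0, 0, 60],
  ],
)

```text
time_s: 2.9
tcp_pos: [438.1, -178.7, 25.1]
eef_rot: [[-0.192, 0.981, 0.005], [0.981, 0.192, -0.006], [-0.007, 0.004, -1.0]]
wrist_force: [0.1, 0.2, 0.9]
grip_width: 60.3
```

```bash
python3 plan.py 438 -180 6 11 1
```

```text
now [ 438.1 -178.7   25.1] q [-0.56  0.34 -0.56  0.66 -0.    0.82] f [0.1 0.2 0.9] w 60.3 t 2.9
[-1.1, -0.4, 19.1, 0.004, 0.007, 0.002]
```

carry_out(
  increments=[
    [-1, 0, 10, 0.004, 0.007, 0, 60],
    [0, 0, 8, 0, 0, 0, 60],
    [0, 0, 0, 0, 0, 0, 28],
    [0, 0, 0, 0, 0, 0, 28],
    [0, 0, 0, 0, 0, 0, 28],
    [0, 0, 0, 0, 0, 0, 28],
    [0, 0, 0, 0, 0, 0, 28],
    [0, 0, 0, 0, 0, 0, 28],
  ],
)

```text
time_s: 3.7
tcp_pos: [440.0, -180.6, 9.2]
eef_rot: [[-0.193, 0.981, 0.003], [0.981, 0.193, -0.002], [-0.002, 0.003, -1.0]]
wrist_force: [0.0, -0.2, -0.4]
grip_width: 31.2
```

```bash
python3 plan.py 438 -180 90 11 1
python3 - <<'E'
from h import *
p,d=r.grab_frame("side"); cv2.imwrite("pics/s3.png",cv2.resize(p[80:280,300:520,::-1],None,fx=2.5,fy=2.5))
E
```

```text
now [ 440.  -180.6    9.2] q [-0.56  0.37 -0.57  0.63  0.    0.82] f [ 0.  -0.2 -0.4] w 31.2 t 3.7
[0.8, -1.6, -80.8, 0.003, 0.002, 0.002]
```

View pics/s3.png

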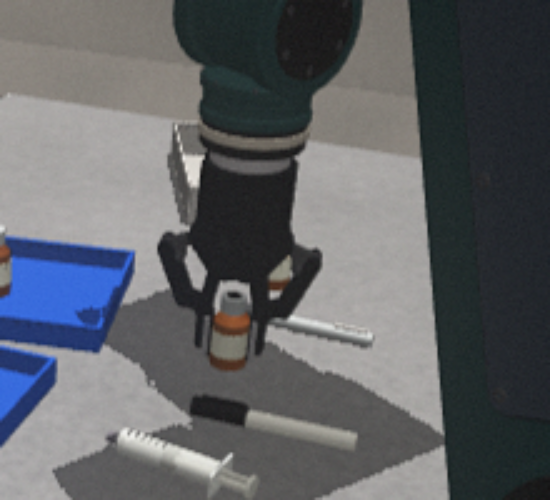

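The pads hold vial A's body (opening 31.2, vial upright at crop (232,330)). Lifting, then carrying to tray-local (-20,+40), about (604,-182).

carry_out(
  increments=[
    [0, 0, -8, 0, 0, 0, 28],
    [0, 0, -15, 0, 0, 0, 28],
    [0, 0, -18, 0, 0, 0, 28],
    [0, 0, -18, 0, 0, 0, 28],
    [-2, 8, -8, 0, 0, 0, 28],
    [-4, 16, 0, 0, 0, 0, 28],
    [-5, 22, 0, 0, 0, 0, 28],
    [-5, 24, 0, 0, 0, 0, 28],
    [-5, 24, 0, 0, 0, 0, 28],
    [-5, 24, 0, 0, 0, 0, 28],
    [-4, 18, 0, 0, 0, 0, 28],
    [-2, 12, 0, 0, 0, 0, 28],
    [0, 5, 0, 0, 0, 0, 28],
    [0, 0, 0, 0, 0, 0, 28],
    [0, 0, 0, 0, 0, 0, 28],
  ],
)

```text
time_s: 5.25
tcp_pos: [600.7, -181.6, 87.4]
eef_rot: [[-0.192, 0.981, 0.005], [0.981, 0.192, -0.003], [-0.004, 0.004, -1.0]]
wrist_force: [0.2, -0.0, -0.1]
grip_width: 30.9
```

```bash
python3 plan.py 604 -182 13.5 11 4
python3 - <<'E'
from h import *
p,d=r.grab_frame("side"); cv2.imwrite("pics/s4.png",cv2.resize(p[120:300,230:450,::-1],None,fx=2.5,fy=2.5))
E
```

```text
now [ 600.7 -181.6   87.4] q [-0.42  0.5  -0.06  1.   -0.    0.95] f [ 0.2 -0.  -0.1] w 30.9 t 5.25
[-0.2, 0.7, 18.5, 0.001, 0.001, 0.0]
[-0.2, 0.7, 18.5, 0.001, 0.001, 0.0]
[-0.2, 0.7, 18.5, 0.001, 0.001, 0.0]
[-0.2, 0.8, 18.5, 0.001, 0.001, 0.0]
```

View pics/s4.png

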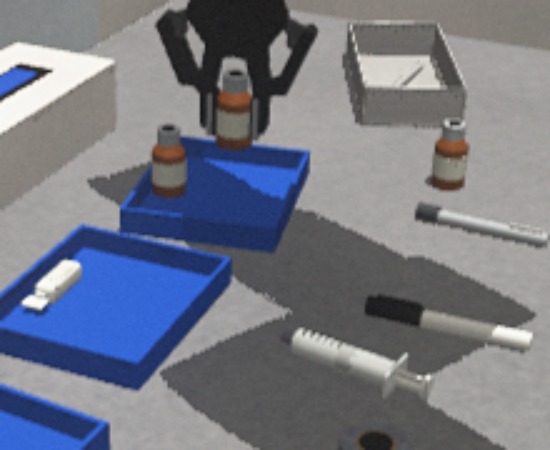

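Vial A hangs upright over the vial tray (crop (233,110)). Lowering it.

carry_out(
  increments=[
    [0, 2, 15, 0, 0, 0, 28],
    [0, 0, 20, 0, 0, 0, 28],
    [0, 0, 16, 0, 0, 0, 28],
    [0, 0, 8, 0, 0, 0, 28],
    [0, 0, 3, 0, 0, 0, 28],
    [0, 0, 0, 0, 0, 0, 28],
    [0, 0, 0, 0, 0, 0, 28],
  ],
)

```text
time_s: 6.0
tcp_pos: [600.6, -182.2, 26.4]
eef_rot: [[-0.191, 0.982, 0.007], [0.982, 0.191, -0.004], [-0.005, 0.006, -1.0]]
wrist_force: [-0.5, 0.2, -0.5]
grip_width: 31.2
```

```bash
python3 plan.py 604 -182 13.5 11 1
```

```text
now [ 600.6 -182.2   26.4] q [-0.42  0.55 -0.16  0.85 -0.    0.96] f [-0.5  0.2 -0.5] w 31.2 t 6.0
[-0.4, 3.3, 12.9, 0.006, 0.005, -0.0]
```

carry_out(
  increments=[
    [0, 2, 4, 0.006, 0.005, 0, 28],
    [0, 0, 4, 0, 0, 0, 28],
    [0, 0, 2, 0, 0, 0, 28],
    [0, 0, 2, 0, 0, 0, 28],
    [0, 0, 0, 0, 0, 0, 28],
    [0, 0, 0, 0, 0, 0, 28],
  ],
)

```text
time_s: 6.6
tcp_pos: [603.6, -182.1, 14.8]
eef_rot: [[-0.191, 0.982, 0.001], [0.982, 0.191, -0.001], [-0.001, 0.001, -1.0]]
wrist_force: [0.6, -0.3, -0.7]
grip_width: 31.4
```

carry_out(
  increments=[
    [0, 0, 1.5, 0, 0, 0, 28],
    [0, 0, 1, 0, 0, 0, 28],
    [0, 0, 0, 0, 0, 0, 28],
    [0, 0, 0, 0, 0, 0, 28],
  ],
)

```text
time_s: 7.0
tcp_pos: [603.7, -182.1, 12.4]
eef_rot: [[-0.191, 0.982, 0.002], [0.982, 0.191, -0.001], [-0.001, 0.001, -1.0]]
wrist_force: [0.0, 0.3, -0.1]
grip_width: 31.2
```

carry_out(
  increments=[
    [0, 0, 1, 0, 0, 0, 28],
    [0, 0, 0, 0, 0, 0, 28],
    [0, 0, 0, 0, 0, 0, 28],
  ],
)

```text
time_s: 7.3
tcp_pos: [603.9, -182.2, 12.7]
eef_rot: [[-0.191, 0.982, 0.003], [0.982, 0.191, -0.001], [-0.002, 0.002, -1.0]]
wrist_force: [0.2, 0.3, 0.5]
grip_width: 31.1
```

carry_out(
  increments=[
    [0, 0, 0, 0, 0, 0, 36],
    [0, 0, 0, 0, 0, 0, 42],
    [0, 0, 0, 0, 0, 0, 50],
    [0, 0, 0, 0, 0, 0, 50],
    [0, 0, -10, 0, 0, 0, 50],
    [0, 0, -20, 0, 0, 0, 50],
    [0, 0, -25, 0, 0, 0, 50],
    [0, 0, -25, 0, 0, 0, 50],
    [0, 0, -20, 0, 0, 0, 60],
    [0, 0, -5, 0, 0, 0, 60],
    [0, 0, 0, 0, 0, 0, 60],
  ],
)

```text
time_s: 8.4
tcp_pos: [603.3, -181.9, 124.3]
eef_rot: [[-0.191, 0.982, 0.003], [0.982, 0.191, -0.001], [-0.002, 0.002, -1.0]]
wrist_force: [-1.4, -0.1, 0.4]
grip_width: 60.1
```

```bash
python3 plan.py 449 -351 125 11 10
python3 - <<'E'
from h import *
p,d=r.grab_frame("side"); cv2.imwrite("pics/s5.png",cv2.resize(p[120:300,230:450,::-1],None,fx=2.,fy=2.))
E
```

```text
now [ 603.3 -181.9  124.3] q [-0.42  0.49  0.01  1.09 -0.    0.96] f [-1.4 -0.1  0.4] w 60.1 t 8.4
[-13.7, -18.4, -0.1, 0.0, 0.0, -0.0]
[-13.7, -18.4, -0.1, 0.0, 0.0, -0.0]
[-13.7, -18.4, -0.1, 0.0, 0.0, -0.0]
[-13.7, -18.4, -0.1, 0.0, 0.0, -0.0]
[-13.7, -18.4, -0.1, 0.0, 0.0, -0.0]
[-13.7, -18.4, -0.1, 0.0, 0.0, -0.0]
[-13.7, -18.4, -0.1, 0.0, 0.0, -0.0]
[-13.7, -18.4, -0.1, 0.0, 0.0, -0.0]
[-13.7, -18.4, -0.1, 0.0, 0.0, -0.0]
[-13.7, -18.4, -0.1, 0.0, 0.0, -0.0]
```

View pics/s5.png

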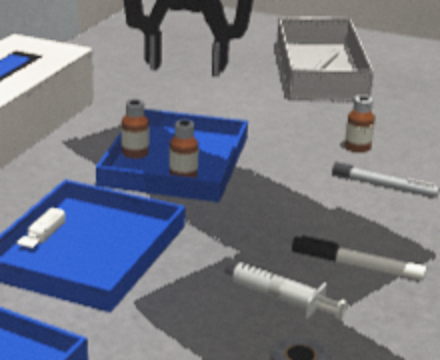

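Vial A stands upright in the tray (crop (184,148)). Going to vial B.

carry_out(
  increments=[
    [-14, -18, 0, 0, 0, 0, 60],
    [-14, -18, 0, 0, 0, 0, 60],
    [-14, -18, 0, 0, 0, 0, 60],
    [-14, -18, 0, 0, 0, 0, 60],
    [-14, -18, 0, 0, 0, 0, 60],
    [-14, -18, 0, 0, 0, 0, 60],
    [-14, -18, 0, 0, 0, 0, 60],
    [-14, -18, 0, 0, 0, 0, 60],
    [-12, -18, 0, 0, 0, 0, 60],
    [0, 0, 0, 0, 0, 0, 60],
    [0, 0, 0, 0, 0, 0, 60],
  ],
)

```text
time_s: 9.55
tcp_pos: [458.2, -336.1, 110.9]
eef_rot: [[-0.192, 0.981, -0.012], [0.981, 0.192, 0.01], [0.012, -0.009, -1.0]]
wrist_force: [0.3, -0.3, 0.2]
grip_width: 59.9
```

```bash
python3 plan.py 449 -351 100 11 1
```

```text
now [ 458.2 -336.1  110.9] q [-0.78  0.41 -0.16  1.01 -0.    0.6 ] f [ 0.3 -0.3  0.2] w 59.9 t 9.55
[-12.9, -11.8, 10.9, -0.01, -0.012, 0.001]
```

carry_out(
  increments=[
    [-13, -12, 0, -0.01, -0.012, 0, 60],
    [0, 0, 0, 0, 0, 0, 60],
    [0, 0, 0, 0, 0, 0, 60],
  ],
)

```text
time_s: 9.85
tcp_pos: [449.6, -349.3, 109.2]
eef_rot: [[-0.193, 0.981, -0.001], [0.981, 0.193, 0.002], [0.002, -0.0, -1.0]]
wrist_force: [-0.5, -0.4, 0.6]
grip_width: 59.8
```

```bash
python3 plan.py 449 -351 9 11 1
```

```text
now [ 449.6 -349.3  109.2] q [-0.8   0.4  -0.18  0.99  0.    0.57] f [-0.5 -0.4  0.6] w 59.8 t 9.85
[-1.8, -0.9, 100.2, -0.0, -0.002, 0.003]
```

carry_out(
  increments=[
    [-2, -1, 15, 0, 0, 0, 60],
    [0, 0, 25, 0, 0, 0, 60],
    [0, 0, 25, 0, 0, 0, 60],
    [0, 0, 15, 0, 0, 0, 60],
    [0, 0, 0, 0, 0, 0, 60],
    [0, 0, 0, 0, 0, 0, 60],
  ],
)

```text
time_s: 10.45
tcp_pos: [452.8, -347.0, 26.7]
eef_rot: [[-0.198, 0.98, -0.001], [0.98, 0.198, 0.003], [0.003, 0.0, -1.0]]
wrist_force: [-0.3, 0.1, -0.2]
grip_width: 60.3
```

```bash
python3 plan.py 449 -351 9 11 1
```

```text
now [ 452.8 -347.    26.7] q [-0.8   0.48 -0.3   0.79  0.    0.57] f [-0.3  0.1 -0.2] w 60.3 t 10.45
[-3.2, -4.6, 17.7, 0.0, -0.003, 0.007]
```

carry_out(
  increments=[
    [-3, -4, 9, 0, 0, 0, 60],
    [0, 0, 8, 0, 0, 0, 60],
    [0, 0, 0, 0, 0, 0, 60],
    [0, 0, 0, 0, 0, 0, 28],
    [0, 0, 0, 0, 0, 0, 28],
    [0, 0, 0, 0, 0, 0, 28],
    [0, 0, 0, 0, 0, 0, 28],
    [0, 0, 0, 0, 0, 0, 28],
    [0, 0, 0, 0, 0, 0, 28],
  ],
)

```text
time_s: 11.35
tcp_pos: [450.7, -351.7, 11.0]
eef_rot: [[-0.198, 0.98, 0.002], [0.98, 0.198, 0.001], [0.0, 0.002, -1.0]]
wrist_force: [0.6, -1.0, -0.4]
grip_width: 31.1
```

```bash
python3 plan.py 619 -261 85 11 1
```

```text
now [ 450.7 -351.7   11. ] q [-0.81  0.49 -0.33  0.75  0.    0.57] f [ 0.6 -1.  -0.4] w 31.1 t 11.35
[55.5, 183.1, -73.6, 0.002, -0.0, 0.008]
```

carry_out(
  increments=[
    [0, 0, -8, 0, 0, 0, 28],
    [0, 0, -15, 0, 0, 0, 28],
    [0, 0, -18, 0, 0, 0, 28],
    [0, 0, -18, 0, 0, 0, 28],
    [2, 8, -8, 0, 0, 0, 28],
    [5, 17, 0, 0, 0, 0, 28],
    [7, 23, 0, 0, 0, 0, 28],
    [7, 25, 0, 0, 0, 0, 28],
    [7, 25, 0, 0, 0, 0, 28],
    [7, 25, 0, 0, 0, 0, 28],
    [7, 22, 0, 0, 0, 0, 28],
    [6, 18, 0, 0, 0, 0, 28],
    [3, 10, 0, 0, 0, 0, 28],
    [0, 0, 0, 0, 0, 0, 28],
    [0, 0, 0, 0, 0, 0, 28],
  ],
)

```text
time_s: 12.85
tcp_pos: [622.9, -254.9, 76.2]
eef_rot: [[-0.201, 0.98, -0.002], [0.98, 0.201, 0.005], [0.005, -0.001, -1.0]]
wrist_force: [-0.4, 0.1, -1.1]
grip_width: 31.2
```

```bash
python3 plan.py 619 -261 15 11 1
```

```text
now [ 622.9 -254.9   76.2] q [-0.51  0.59  0.07  1.05  0.    0.86] f [-0.4  0.1 -1.1] w 31.2 t 12.85
[-5.5, -5.0, 61.2, -0.001, -0.005, 0.011]
```

carry_out(
  increments=[
    [-5, -5, 10, 0, -0.005, 0.01, 28],
    [0, 0, 15, 0, 0, 0, 28],
    [0, 0, 12, 0, 0, 0, 28],
    [0, 0, 8, 0, 0, 0, 28],
    [0, 0, 0, 0, 0, 0, 28],
    [0, 0, 0, 0, 0, 0, 28],
  ],
)

```text
time_s: 13.45
tcp_pos: [616.4, -262.8, 29.7]
eef_rot: [[-0.188, 0.982, -0.001], [0.982, 0.188, -0.0], [-0.0, -0.001, -1.0]]
wrist_force: [-0.6, -0.7, -0.3]
grip_width: 31.0
```

```bash
python3 plan.py 619 -261 15 11 1
```

```text
now [ 616.4 -262.8   29.7] q [-0.52  0.62 -0.01  0.94 -0.    0.86] f [-0.6 -0.7 -0.3] w 31.0 t 13.45
[1.3, 2.9, 14.7, -0.001, 0.0, -0.003]
```

carry_out(
  increments=[
    [1, 2, 5, 0, 0, 0, 28],
    [0, 0, 4, 0, 0, 0, 28],
    [0, 0, 3, 0, 0, 0, 28],
    [0, 0, 0, 0, 0, 0, 28],
    [0, 0, 1.5, 0, 0, 0, 28],
    [0, 0, 0, 0, 0, 0, 28],
    [0, 0, 0, 0, 0, 0, 28],
  ],
)

```text
time_s: 14.15
tcp_pos: [619.1, -261.6, 16.5]
eef_rot: [[-0.188, 0.982, 0.0], [0.982, 0.188, -0.002], [-0.002, 0.0, -1.0]]
wrist_force: [0.5, -0.1, -1.0]
grip_width: 30.9
```

carry_out(
  increments=[
    [0, 0, 1, 0, 0, 0, 28],
    [0, 0, 1, 0, 0, 0, 28],
    [0, 0, 0.5, 0, 0, 0, 28],
    [0, 0, 0, 0, 0, 0, 28],
    [0, 0, 0, 0, 0, 0, 28],
  ],
)

```text
time_s: 14.65
tcp_pos: [619.2, -261.8, 14.6]
eef_rot: [[-0.188, 0.982, 0.001], [0.982, 0.188, -0.002], [-0.002, 0.001, -1.0]]
wrist_force: [0.5, -0.1, -0.1]
grip_width: 31.1
```

carry_out(
  increments=[
    [0, 0, 1, 0, 0, 0, 28],
    [0, 0, 0, 0, 0, 0, 28],
    [0, 0, 0, 0, 0, 0, 28],
  ],
)

```text
time_s: 14.95
tcp_pos: [619.4, -262.0, 14.7]
eef_rot: [[-0.188, 0.982, 0.002], [0.982, 0.188, -0.003], [-0.003, 0.002, -1.0]]
wrist_force: [-0.9, 0.4, -0.7]
grip_width: 31.1
```

carry_out(
  increments=[
    [0, 0, 1.2, 0, 0, 0, 28],
    [0, 0, 0, 0, 0, 0, 28],
    [0, 0, 0, 0, 0, 0, 28],
  ],
)

```text
time_s: 15.25
tcp_pos: [619.6, -262.1, 14.6]
eef_rot: [[-0.188, 0.982, 0.003], [0.982, 0.188, -0.004], [-0.004, 0.002, -1.0]]
wrist_force: [0.0, -0.3, -0.1]
grip_width: 30.9
```

Contact: it goes no lower. Releasing and raising.

carry_out(
  increments=[
    [0, 0, 0, 0, 0, 0, 36],
    [0, 0, 0, 0, 0, 0, 42],
    [0, 0, 0, 0, 0, 0, 50],
    [0, 0, 0, 0, 0, 0, 50],
    [0, 0, -10, 0, 0, 0, 50],
    [0, 0, -20, 0, 0, 0, 50],
    [0, 0, -25, 0, 0, 0, 50],
    [0, 0, -25, 0, 0, 0, 50],
    [0, 0, -20, 0, 0, 0, 50],
    [0, 0, -5, 0, 0, 0, 50],
    [0, 0, 0, 0, 0, 0, 50],
  ],
)

```text
time_s: 16.35
tcp_pos: [619.0, -261.6, 125.8]
eef_rot: [[-0.188, 0.982, 0.003], [0.982, 0.188, -0.003], [-0.004, 0.002, -1.0]]
wrist_force: [-0.5, -0.3, 0.1]
grip_width: 50.0
```

```bash
cat > meas.py <<'E'
from h import *
def meas(cam,pic,u,v,h,h2,z,thr):
    g=pic[v-h:v+h,u-h2:u+h2].min(2); m=(g>thr).astype(np.uint8)
    n,l,st,c=cv2.connectedComponentsWithStats(m); k=1+st[1:,4].argmax(); yy,xx=np.nonzero(l==k)
    P=np.array([ray(cam,q+u-h2,w+v-h,z)[:2] for q,w in zip(xx,yy)])
    c=P.mean(0);_,s,V=np.linalg.svd(P-c,full_matrices=False); ax=V[0]*np.sign(V[0][0]); t=(P-c)@ax; o=(P-c)@[-ax[1],ax[0]]
    print(cam,thr,len(P),"mean",c.round(1),"yaw",np.degrees(np.arctan2(ax[1],ax[0])).round(1),"along",t.min().round(1),t.max().round(1),"across",o.min().round(1),o.max().round(1),"mid",(c+ax*(t.min()+t.max())/2).round(1))
    return c,ax,(c+ax*(t.min()+t.max())/2)
E
python3 - <<'E'
from meas import *
p,d=r.grab_frame("side"); t,td=r.grab_frame("top")
a=np.load("top0.npz")["p"];b=np.load("side0.npz")["p"]
for k,(u,v,h,w),(su,sv,sh,sw) in(("A",(160,263,22,12),(253,407,16,32)),("B",(248,267,22,16),(322,323,18,22))):
    c,ax,mid=meas("top",a,u,v,h,w,12,140); bc=mid-9*ax; print(k,"body",bc.round(1))
    for s,q in(("top",a),("side",b)):
        uv=proj(s,[*bc,16]); print(s,"px of body top",uv.round(0))
for thr in(95,105,120):meas("top",a,338,272,36,12,12,thr)
A=cv2.resize(p[120:300,230:450],(440,360)); B=cv2.resize(a[235:305,140:270],(390,210),interpolation=cv2.INTER_CUBIC)
B=np.pad(B,((0,150),(0,0),(0,0))); cv2.imwrite("pics/s6.png",np.hstack([A,cv2.resize(t[120:300,300:500],(390,360))])[...,::-1])
E
python3 plan.py 440 180 125 60 12
```

```text
top 140 209 mean [454.7 364.2] yaw 12.3 along -33.9 31.9 across -9.4 7.8 mid [453.7 363.9]
A body [444.9 362. ]
top px of body top [159. 268.]
side px of body top [257. 405.]
top 140 222 mean [441.2 180.7] yaw -27.7 along -33.5 32.5 across -8.7 8.0 mid [440.7 180.9]
B body [432.8 185.1]
top px of body top [245. 271.]
side px of body top [324. 322.]
top 95 1637 mean [426.5  -4.6] yaw -1.2 along -71.2 74.1 across -24.6 23.6 mid [427.9  -4.7]
top 105 508 mean [413.1  -2.5] yaw -8.6 along -54.4 61.2 across -20.3 19.4 mid [416.4  -3. ]
top 120 348 mean [413.6  -3. ] yaw -8.6 along -50.8 58.5 across -15.6 17.3 mid [417.5  -3.6]
now [ 618.6 -261.4  124.6] q [-0.52  0.56  0.14  1.15 -0.    0.86] f [-0.6  0.4 -0.4] w 50.1 t 16.45
[38.9, -7.7, -0.1, -0.0, 0.0, -0.072]
[39.4, -4.9, -0.1, -0.0, 0.0, -0.072]
[39.6, -2.1, -0.1, -0.0, 0.0, -0.072]
[39.7, 0.8, -0.1, -0.0, 0.0, -0.072]
[39.5, 3.6, -0.1, -0.0, 0.0, -0.072]
[39.2, 6.4, -0.1, -0.0, 0.0, -0.072]
[38.6, 9.2, -0.1, -0.0, 0.0, -0.072]
[37.8, 11.9, -0.1, -0.0, 0.0, -0.072]
[36.9, 14.6, -0.1, -0.0, 0.0, -0.072]
[35.8, 17.2, -0.1, -0.0, 0.0, -0.072]
[34.4, 19.7, -0.1, -0.0, 0.0, -0.072]
[32.9, 22.1, -0.0, -0.0, 0.0, -0.072]
```

View pics/s6.png

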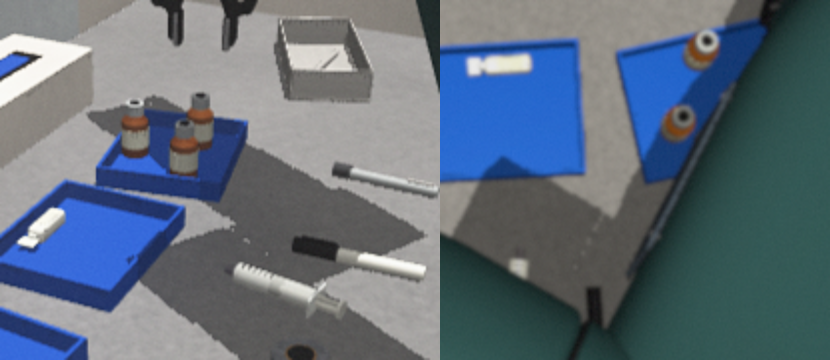

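Both vials stand upright in the vial tray (left crop (184,148) and (200,120)). Next is ampoule B: body at (433,185), axis −28°, so jaw yaw is 62°.

carry_out(
  increments=[
    [39, -8, 0, 0, 0, -0.072, 40],
    [39, -5, 0, 0, 0, -0.072, 40],
    [40, -2, 0, 0, 0, -0.072, 40],
    [40, 1, 0, 0, 0, -0.072, 40],
    [40, 4, 0, 0, 0, -0.072, 40],
    [39, 6, 0, 0, 0, -0.072, 40],
    [39, 9, 0, 0, 0, -0.072, 40],
    [38, 12, 0, 0, 0, -0.072, 40],
    [37, 15, 0, 0, 0, -0.072, 40],
    [34, 17, 0, 0, 0, -0.072, 40],
    [25, 14, 0, 0, 0, -0.072, 40],
    [12, 8, 0, 0, 0, -0.072, 40],
    [0, 0, 0, 0, 0, 0, 40],
    [0, 0, 0, 0, 0, 0, 40],
  ],
)

```text
time_s: 17.85
tcp_pos: [431.8, 158.3, 109.8]
eef_rot: [[-0.884, 0.466, -0.02], [0.466, 0.885, 0.0], [0.018, -0.009, -1.0]]
wrist_force: [-0.3, -0.9, -1.7]
grip_width: 40.3
```

```bash
python3 plan.py 432.8 185 60 62.3 3
```

```text
now [431.8 158.3 109.8] q [ 0.17  0.24 -0.43  0.92  0.    0.66] f [-0.3 -0.9 -1.7] w 40.3 t 17.85
[3.6, 8.2, 16.6, -0.003, -0.006, -0.001]
[3.7, 8.1, 16.6, -0.003, -0.006, -0.001]
[3.8, 8.1, 16.6, -0.003, -0.006, -0.001]
```

carry_out(
  increments=[
    [5, 12, 10, -0.009, -0.018, 0, 40],
    [6, 12, 15, 0, 0, 0, 40],
    [0, 0, 20, 0, 0, 0, 40],
    [0, 0, 8, 0, 0, 0, 40],
    [0, 0, 0, 0, 0, 0, 40],
    [0, 0, 0, 0, 0, 0, 40],
  ],
)

```text
time_s: 18.45
tcp_pos: [435.4, 180.8, 54.0]
eef_rot: [[-0.877, 0.48, -0.001], [0.48, 0.877, -0.001], [-0.0, -0.002, -1.0]]
wrist_force: [-0.2, -0.4, 0.8]
grip_width: 39.8
```

```bash
python3 plan.py 432.8 185 3 62.3 1
python3 - <<'E'
from h import *
p,d=r.grab_frame("side"); cv2.imwrite("pics/s7.png",cv2.resize(p[220:370,230:430,::-1],None,fx=2.5,fy=2.5))
E
```

```text
now [435.4 180.8  54. ] q [ 0.22  0.31 -0.51  0.75 -0.    0.72] f [-0.2 -0.4  0.8] w 39.8 t 18.45
[4.3, 2.5, 51.0, -0.002, 0.0, -0.017]
```

View pics/s7.png

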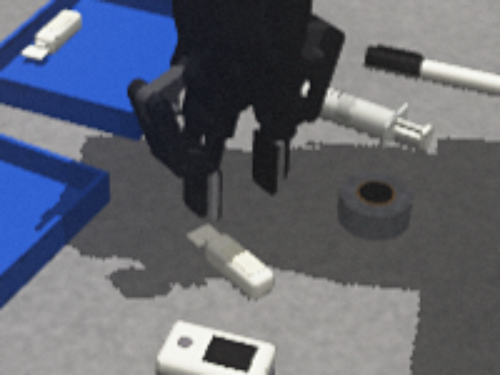

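The ampoule is at crop (235,258), matching the projected body point (235,255), and the jaws are square to it. Going down.

carry_out(
  increments=[
    [4, 3, 15, 0, 0, -0.017, 40],
    [0, 0, 15, 0, 0, 0, 40],
    [0, 0, 9, 0, 0, 0, 40],
    [0, 0, 0, 0, 0, 0, 40],
    [0, 0, 0, 0, 0, 0, 40],
  ],
)

```text
time_s: 19.0
tcp_pos: [436.3, 184.9, 17.3]
eef_rot: [[-0.884, 0.467, 0.005], [0.467, 0.884, -0.0], [-0.005, 0.002, -1.0]]
wrist_force: [0.1, 0.7, 0.5]
grip_width: 40.3
```

```bash
python3 plan.py 432.8 185 3 62.3 1
```

```text
now [436.3 184.9  17.3] q [ 0.23  0.35 -0.57  0.65 -0.    0.72] f [0.1 0.7 0.5] w 40.3 t 19.0
[3.2, -1.6, 14.3, 0.002, 0.005, -0.002]
```

carry_out(
  increments=[
    [3, -1, 7, 0.002, 0.005, 0, 40],
    [0, 0, 5, 0, 0, 0, 40],
    [0, 0, 2, 0, 0, 0, 40],
    [0, 0, 0, 0, 0, 0, 13],
    [0, 0, 0, 0, 0, 0, 13],
    [0, 0, 0, 0, 0, 0, 13],
    [0, 0, 0, 0, 0, 0, 13],
    [0, 0, 0, 0, 0, 0, 13],
  ],
)

```text
time_s: 19.8
tcp_pos: [434.0, 185.6, 3.9]
eef_rot: [[-0.884, 0.467, 0.002], [0.467, 0.884, 0.001], [-0.001, 0.002, -1.0]]
wrist_force: [-0.5, -1.1, 0.2]
grip_width: 17.2
```

```bash
python3 plan.py 595 -30 80 91.3 12
```

```text
now [434.  185.6   3.9] q [ 0.23  0.37 -0.59  0.61  0.    0.72] f [-0.5 -1.1  0.2] w 17.2 t 19.8
[-20.3, -9.6, -6.3, 0.0, 0.0, -0.042]
[-19.8, -10.5, -6.3, 0.0, 0.0, -0.042]
[-19.4, -11.3, -6.3, 0.0, 0.0, -0.042]
[-18.9, -12.1, -6.3, 0.0, 0.0, -0.042]
[-18.3, -12.9, -6.3, 0.0, 0.0, -0.042]
[-17.8, -13.7, -6.3, 0.0, 0.0, -0.042]
[-17.2, -14.4, -6.3, 0.0, 0.0, -0.042]
[-16.6, -15.1, -6.3, 0.0, 0.0, -0.042]
[-15.9, -15.8, -6.3, 0.0, 0.0, -0.042]
[-15.2, -16.5, -6.3, 0.0, 0.0, -0.042]
[-14.5, -17.1, -6.3, 0.0, 0.0, -0.042]
[-13.8, -17.7, -6.3, 0.0, 0.0, -0.042]
```

carry_out(
  increments=[
    [0, 0, -10, 0, 0, 0, 13],
    [0, 0, -18, 0, 0, 0, 13],
    [0, 0, -20, 0, 0, 0, 13],
    [-20, -10, -18, 0, 0, -0.042, 13],
    [-20, -10, -5, 0, 0, -0.042, 13],
    [-19, -11, 0, 0, 0, -0.042, 13],
    [-19, -12, 0, 0, 0, -0.042, 13],
    [-18, -13, 0, 0, 0, -0.042, 13],
    [-18, -14, 0, 0, 0, -0.042, 13],
    [-17, -14, 0, 0, 0, -0.042, 13],
    [-17, -15, 0, 0, 0, -0.042, 13],
    [-16, -16, 0, 0, 0, -0.042, 13],
    [-15, -16, 0, 0, 0, -0.042, 13],
    [-12, -14, 0, 0, 0, -0.042, 13],
    [-6, -8, 0, 0, 0, -0.042, 13],
    [0, 0, 0, 0, 0, 0, 13],
    [0, 0, 0, 0, 0, 0, 13],
  ],
)

```text
time_s: 21.5
tcp_pos: [592.0, -23.4, 90.7]
eef_rot: [[-0.999, -0.039, 0.008], [-0.039, 0.999, 0.001], [-0.008, 0.0, -1.0]]
wrist_force: [0.7, 1.4, -0.5]
grip_width: 17.0
```

```bash
python3 plan.py 595 -33 8 91.3 1
```

```text
now [592.  -23.4  90.7] q [-0.18  0.45 -0.16  0.96  0.   -0.22] f [ 0.7  1.4 -0.5] w 17.0 t 21.5
[-2.0, -9.8, 82.7, 0.0, 0.008, 0.016]
```

carry_out(
  increments=[
    [-2, -10, 10, 0, 0.008, 0.016, 13],
    [0, 0, 22, 0, 0, 0, 13],
    [0, 0, 22, 0, 0, 0, 13],
    [0, 0, 10, 0, 0, 0, 13],
    [0, 0, 0, 0, 0, 0, 13],
    [0, 0, 0, 0, 0, 0, 13],
  ],
)

```text
time_s: 22.1
tcp_pos: [593.4, -33.3, 24.4]
eef_rot: [[-1.0, -0.017, -0.002], [-0.017, 1.0, 0.0], [0.002, 0.0, -1.0]]
wrist_force: [0.9, -1.4, 0.3]
grip_width: 17.4
```

```bash
python3 plan.py 595 -33 8 91.3 1
```

```text
now [593.4 -33.3  24.4] q [-0.19  0.51 -0.24  0.82 -0.   -0.21] f [ 0.9 -1.4  0.3] w 17.4 t 22.1
[-1.6, 0.2, 16.4, 0.0, -0.002, -0.006]
```

carry_out(
  increments=[
    [-1, 0, 6, 0, -0.002, 0, 13],
    [0, 0, 5, 0, 0, 0, 13],
    [0, 0, 3, 0, 0, 0, 13],
    [0, 0, 0, 0, 0, 0, 13],
    [0, 0, 1.5, 0, 0, 0, 13],
    [0, 0, 0, 0, 0, 0, 13],
    [0, 0, 0, 0, 0, 0, 13],
  ],
)

```text
time_s: 22.8
tcp_pos: [595.8, -33.4, 9.9]
eef_rot: [[-1.0, -0.017, 0.004], [-0.017, 1.0, -0.001], [-0.004, -0.001, -1.0]]
wrist_force: [-0.2, 0.1, -0.3]
grip_width: 17.3
```

carry_out(
  increments=[
    [0, 0, 1.5, 0, 0.004, 0, 13],
    [0, 0, 1, 0, 0, 0, 13],
    [0, 0, 0, 0, 0, 0, 13],
    [0, 0, 1, 0, 0, 0, 13],
    [0, 0, 0, 0, 0, 0, 13],
    [0, 0, 0, 0, 0, 0, 13],
  ],
)

```text
time_s: 23.4
tcp_pos: [596.2, -33.5, 7.9]
eef_rot: [[-1.0, -0.017, 0.001], [-0.017, 1.0, -0.001], [-0.001, -0.001, -1.0]]
wrist_force: [-0.1, 0.6, 0.5]
grip_width: 17.7
```

carry_out(
  increments=[
    [0, 0, 0.5, 0, 0, 0, 13],
    [0, 0, 0, 0, 0, 0, 22],
    [0, 0, 0, 0, 0, 0, 28],
    [0, 0, 0, 0, 0, 0, 34],
    [0, 0, -8, 0, 0, 0, 34],
    [0, 0, -20, 0, 0, 0, 34],
    [0, 0, -25, 0, 0, 0, 40],
    [0, 0, -25, 0, 0, 0, 40],
    [0, 0, -5, 0, 0, 0, 40],
    [0, 0, 0, 0, 0, 0, 40],
  ],
)

```text
time_s: 24.4
tcp_pos: [595.7, -33.3, 94.4]
eef_rot: [[-1.0, -0.017, -0.0], [-0.017, 1.0, -0.001], [0.0, -0.001, -1.0]]
wrist_force: [0.5, 0.8, -0.5]
grip_width: 40.1
```

```bash
python3 plan.py 445 362 90 102.3 13
python3 - <<'E'
from h import *
p,d=r.grab_frame("side"); cv2.imwrite("pics/s8.png",cv2.resize(p[150:300,200:400,::-1],None,fx=2.5,fy=2.5))
E
```

```text
now [595.7 -33.3  94.4] q [-0.19  0.45 -0.13  0.98 -0.   -0.21] f [ 0.5  0.8 -0.5] w 40.1 t 24.4
[11.1, 30.6, 0.3, -0.0, -0.0, -0.015]
[10.6, 30.8, 0.3, -0.0, -0.0, -0.015]
[10.1, 30.9, 0.3, -0.0, -0.0, -0.015]
[9.7, 31.1, 0.3, -0.0, -0.0, -0.015]
[9.2, 31.2, 0.3, -0.0, -0.0, -0.015]
[8.7, 31.3, 0.3, -0.0, -0.0, -0.015]
[8.2, 31.5, 0.3, -0.0, -0.0, -0.015]
[7.8, 31.6, 0.3, -0.0, -0.0, -0.015]
[7.3, 31.7, 0.3, -0.0, -0.0, -0.015]
[6.8, 31.8, 0.3, -0.0, -0.0, -0.015]
[6.3, 31.9, 0.3, -0.0, -0.0, -0.015]
[5.8, 32.0, 0.3, -0.0, -0.0, -0.015]
[5.3, 32.1, 0.3, -0.0, -0.0, -0.015]
```

View pics/s8.png

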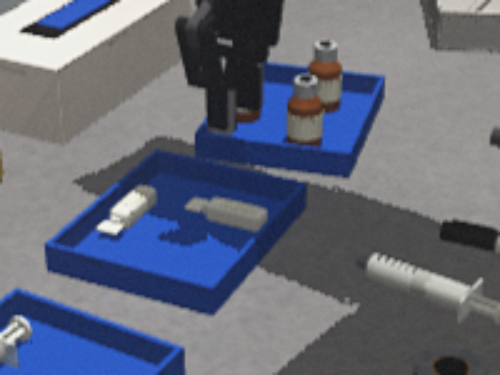

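Ampoule B lies flat in its tray (crop (230,212)). Going to ampoule A: body at (445,362), jaw yaw 102°.

carry_out(
  increments=[
    [11, 31, 0, 0, 0, -0.015, 40],
    [11, 31, 0, 0, 0, -0.015, 40],
    [10, 31, 0, 0, 0, -0.015, 40],
    [10, 31, 0, 0, 0, -0.015, 40],
    [9, 31, 0, 0, 0, -0.015, 40],
    [9, 31, 0, 0, 0, -0.015, 40],
    [8, 32, 0, 0, 0, -0.015, 40],
    [8, 32, 0, 0, 0, -0.015, 40],
    [7, 32, 0, 0, 0, -0.015, 40],
    [7, 32, 0, 0, 0, -0.015, 40],
    [6, 25, 0, 0, 0, -0.015, 40],
    [6, 20, 0, 0, 0, -0.015, 40],
    [5, 10, 0, 0, 0, -0.015, 40],
    [0, 0, 0, 0, 0, 0, 40],
    [0, 0, 0, 0, 0, 0, 40],
  ],
)

```text
time_s: 25.95
tcp_pos: [439.6, 333.6, 79.1]
eef_rot: [[-0.976, -0.216, -0.02], [-0.216, 0.976, -0.006], [0.021, -0.002, -1.0]]
wrist_force: [0.7, -0.9, 0.5]
grip_width: 40.2
```

```bash
python3 plan.py 445 362 90 102.3 1
```

```text
now [439.6 333.6  79.1] q [ 0.5   0.41 -0.26  0.92  0.    0.28] f [ 0.7 -0.9  0.5] w 40.2 t 25.95
[-11.2, 26.6, -11.2, -0.002, -0.021, 0.003]
```

carry_out(
  increments=[
    [-6, 14, 0, 0, -0.021, 0, 40],
    [-5, 13, 5, 0, 0, 0, 40],
    [0, 0, 20, 0, 0, 0, 40],
    [0, 0, 10, 0, 0, 0, 40],
    [0, 0, 0, 0, 0, 0, 40],
    [0, 0, 0, 0, 0, 0, 40],
  ],
)

```text
time_s: 26.55
tcp_pos: [447.7, 364.0, 42.2]
eef_rot: [[-0.977, -0.211, 0.003], [-0.211, 0.977, -0.001], [-0.003, -0.002, -1.0]]
wrist_force: [-0.5, -0.4, 0.2]
grip_width: 40.0
```

```bash
python3 plan.py 445 362 3.5 102.3 1
python3 - <<'E'
from h import *
p,d=r.grab_frame("side"); cv2.imwrite("pics/s9.png",cv2.resize(p[300:450,180:380,::-1],None,fx=2.5,fy=2.5))
E
```

```text
now [447.7 364.   42.2] q [ 0.54  0.47 -0.27  0.83 -0.    0.33] f [-0.5 -0.4  0.2] w 40.0 t 26.55
[3.2, -1.3, 38.7, -0.002, 0.003, -0.002]
```

View pics/s9.png

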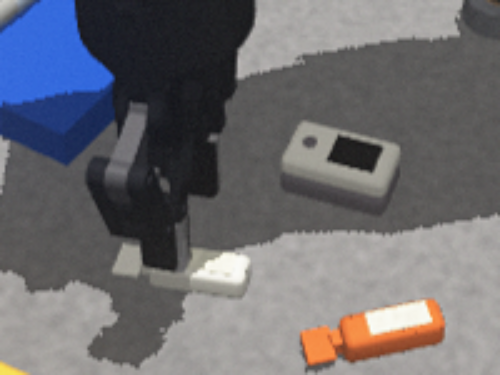

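The ampoule at crop (192,268) matches the projected body centre (192,262), and the orange one is clear. Going down.

carry_out(
  increments=[
    [3, -1, 13, 0, 0, 0, 40],
    [0, 0, 13, 0, 0, 0, 40],
    [0, 0, 5, 0, 0, 0, 40],
    [0, 0, 0, 0, 0, 0, 40],
    [0, 0, 0, 0, 0, 0, 40],
  ],
)

```text
time_s: 27.1
tcp_pos: [447.1, 363.1, 13.6]
eef_rot: [[-0.978, -0.21, 0.008], [-0.21, 0.978, 0.002], [-0.008, -0.0, -1.0]]
wrist_force: [1.1, 0.1, -0.4]
grip_width: 40.2
```

```bash
python3 plan.py 445 362 3.5 102.3 1
```

```text
now [447.1 363.1  13.6] q [ 0.54  0.49 -0.32  0.75 -0.    0.33] f [ 1.1  0.1 -0.4] w 40.2 t 27.1
[2.3, -0.6, 10.1, -0.0, 0.008, -0.003]
```

carry_out(
  increments=[
    [2, 0, 5, 0, 0.008, 0, 40],
    [0, 0, 4, 0, 0, 0, 40],
    [0, 0, 1, 0, 0, 0, 40],
    [0, 0, 0, 0, 0, 0, 13],
    [0, 0, 0, 0, 0, 0, 13],
    [0, 0, 0, 0, 0, 0, 13],
    [0, 0, 0, 0, 0, 0, 13],
    [0, 0, 0, 0, 0, 0, 13],
  ],
)

```text
time_s: 27.9
tcp_pos: [445.8, 363.2, 4.4]
eef_rot: [[-0.978, -0.21, 0.001], [-0.21, 0.978, 0.001], [-0.001, 0.001, -1.0]]
wrist_force: [-1.2, 0.6, -0.0]
grip_width: 17.4
```

```bash
python3 plan.py 595 37 70 91.3 13
```

```text
now [445.8 363.2   4.4] q [ 0.54  0.51 -0.32  0.74  0.    0.33] f [-1.2  0.6 -0. ] w 17.4 t 27.9
[-5.9, -26.9, -5.1, 0.0, 0.0, 0.015]
[-6.3, -26.8, -5.1, 0.0, 0.0, 0.015]
[-6.7, -26.8, -5.1, 0.0, 0.0, 0.015]
[-7.1, -26.7, -5.1, 0.0, 0.0, 0.015]
[-7.5, -26.5, -5.1, 0.0, 0.0, 0.015]
[-7.9, -26.4, -5.0, 0.0, 0.0, 0.015]
[-8.3, -26.3, -5.0, 0.0, 0.0, 0.015]
[-8.7, -26.2, -5.0, 0.0, 0.0, 0.015]
[-9.0, -26.1, -5.0, 0.0, 0.0, 0.015]
[-9.4, -25.9, -5.0, 0.0, 0.0, 0.015]
[-9.8, -25.8, -5.0, 0.0, 0.0, 0.015]
[-10.2, -25.6, -5.0, 0.0, 0.0, 0.015]
[-10.5, -25.5, -5.0, 0.0, 0.0, 0.015]
```

carry_out(
  increments=[
    [0, 0, -10, 0, 0, 0, 13],
    [0, 0, -18, 0, 0, 0, 13],
    [0, 0, -20, 0, 0, 0, 13],
    [-3, -14, -18, 0, 0, 0.015, 13],
    [-6, -27, 0, 0, 0, 0.015, 13],
    [-7, -27, 0, 0, 0, 0.015, 13],
    [-7, -27, 0, 0, 0, 0.015, 13],
    [-7, -27, 0, 0, 0, 0.015, 13],
    [-8, -27, 0, 0, 0, 0.015, 13],
    [-8, -26, 0, 0, 0, 0.015, 13],
    [-9, -26, 0, 0, 0, 0.015, 13],
    [-9, -26, 0, 0, 0, 0.015, 13],
    [-9, -26, 0, 0, 0, 0.015, 13],
    [-10, -26, 0, 0, 0, 0.015, 13],
    [-10, -22, 0, 0, 0, 0.015, 13],
    [-7, -12, 0, 0, 0, 0.015, 13],
    [-3, -5, 0, 0, 0, 0.01, 13],
    [0, 0, 0, 0, 0, 0, 13],
    [0, 0, 0, 0, 0, 0, 13],
  ],
)

```text
time_s: 29.8
tcp_pos: [592.6, 48.5, 86.3]
eef_rot: [[-1.0, -0.001, 0.01], [-0.001, 1.0, 0.003], [-0.01, 0.003, -1.0]]
wrist_force: [1.1, 0.4, -0.1]
grip_width: 17.5
```

```bash
python3 plan.py 595 37 8.4 91.3 1
```

```text
now [592.6  48.5  86.3] q [-0.06  0.45 -0.16  0.95  0.   -0.06] f [ 1.1  0.4 -0.1] w 17.5 t 29.8
[-1.6, -11.7, 77.9, 0.003, 0.01, -0.022]
```

carry_out(
  increments=[
    [-2, -12, 8, 0.003, 0.01, -0.022, 13],
    [0, 0, 20, 0, 0, 0, 13],
    [0, 0, 20, 0, 0, 0, 13],
    [0, 0, 10, 0, 0, 0, 13],
    [0, 0, 0, 0, 0, 0, 13],
    [0, 0, 0, 0, 0, 0, 13],
  ],
)

```text
time_s: 30.4
tcp_pos: [593.1, 41.5, 28.1]
eef_rot: [[-1.0, -0.031, 0.0], [-0.031, 1.0, 0.0], [-0.0, 0.0, -1.0]]
wrist_force: [-0.1, -0.2, -0.6]
grip_width: 17.1
```

```bash
python3 plan.py 595 37 8.4 91.3 1
```

```text
now [593.1  41.5  28.1] q [-0.07  0.51 -0.24  0.82  0.   -0.1 ] f [-0.1 -0.2 -0.6] w 17.1 t 30.4
[-1.7, -4.6, 19.7, 0.0, 0.0, 0.008]
```

carry_out(
  increments=[
    [-1, -4, 6, 0, 0, 0.008, 13],
    [0, 0, 6, 0, 0, 0, 13],
    [0, 0, 4, 0, 0, 0, 13],
    [0, 0, 0, 0, 0, 0, 13],
    [0, 0, 2, 0, 0, 0, 13],
    [0, 0, 0, 0, 0, 0, 13],
    [0, 0, 0, 0, 0, 0, 13],
  ],
)

```text
time_s: 31.1
tcp_pos: [595.5, 37.4, 10.7]
eef_rot: [[-1.0, -0.023, 0.003], [-0.023, 1.0, 0.0], [-0.003, 0.0, -1.0]]
wrist_force: [0.5, 0.1, -0.3]
grip_width: 16.7
```

carry_out(
  increments=[
    [0, 0, 1, 0, 0.003, 0, 13],
    [0, 0, 1, 0, 0, 0, 13],
    [0, 0, 0, 0, 0, 0, 13],
    [0, 0, 0.7, 0, 0, 0, 13],
    [0, 0, 0, 0, 0, 0, 13],
    [0, 0, 0, 0, 0, 0, 13],
  ],
)

```text
time_s: 31.7
tcp_pos: [595.8, 37.5, 8.3]
eef_rot: [[-1.0, -0.023, 0.001], [-0.023, 1.0, 0.0], [-0.001, 0.0, -1.0]]
wrist_force: [0.1, 0.3, 0.1]
grip_width: 17.1
```

carry_out(
  increments=[
    [0, 0, 0.5, 0, 0, 0, 13],
    [0, 0, 0, 0, 0, 0, 22],
    [0, 0, 0, 0, 0, 0, 28],
    [0, 0, 0, 0, 0, 0, 34],
    [0, 0, -8, 0, 0, 0, 34],
    [0, 0, -20, 0, 0, 0, 34],
    [0, 0, -25, 0, 0, 0, 40],
    [0, 0, -25, 0, 0, 0, 40],
    [0, 0, -15, 0, 0, 0, 40],
    [0, 0, 0, 0, 0, 0, 40],
  ],
)

```text
time_s: 32.7
tcp_pos: [595.3, 37.5, 106.5]
eef_rot: [[-1.0, -0.023, 0.001], [-0.023, 1.0, 0.0], [-0.001, 0.0, -1.0]]
wrist_force: [0.3, -0.0, -0.3]
grip_width: 40.1
```

```bash
python3 - <<'E'
from meas import *
a=np.load("top0.npz")["p"]; p,d=r.grab_frame("side")
crop=cv2.resize(a[235:310,318:360],None,fx=7,fy=7,interpolation=cv2.INTER_CUBIC); 
s=cv2.resize(p[180:345,240:420],None,fx=2.7,fy=2.7); H=max(crop.shape[0],s.shape[0])
pad=lambda q:np.pad(q,((0,H-q.shape[0]),(0,0),(0,0)))
cv2.imwrite("pics/s10.png",np.hstack([pad(crop),pad(s)])[...,::-1])
# cross-section profile along axis yaw -8.6
P=[]
for v in range(236,310):
  row=a[v,322:356].min(1).astype(float); bg=np.median(np.r_[row[:6],row[-6:]]); w=np.nonzero(abs(row-bg)>14)[0]
  if len(w): x=ray("top",322+w.mean(),v,10); print(v,len(w),round(322+w.mean(),1),x[:2].round(0))
E
python3 plan.py 427 -4 90 80 1
```

```text
243 3 341.0 [486. -14.]
244 5 341.0 [484. -14.]
245 4 341.0 [482. -14.]
246 3 341.3 [480. -14.]
247 4 340.5 [478. -13.]
248 6 340.5 [476. -13.]
249 3 344.0 [473. -20.]
250 5 340.6 [471. -13.]
251 7 340.0 [469. -11.]
252 7 340.0 [467. -11.]
253 7 340.0 [465. -11.]
254 8 340.6 [463. -13.]
255 6 339.5 [461. -10.]
256 7 339.0 [459.  -9.]
257 7 339.0 [457.  -9.]
258 7 339.0 [455.  -9.]
259 7 339.0 [453.  -9.]
260 7 339.0 [451.  -9.]
261 6 338.5 [449.  -8.]
262 8 338.5 [447.  -8.]
263 7 339.0 [445.  -9.]
264 6 338.5 [443.  -8.]
265 7 338.0 [441.  -6.]
266 7 338.0 [439.  -6.]
267 7 338.0 [437.  -6.]
268 5 338.0 [435.  -6.]
269 5 338.0 [433.  -6.]
270 5 338.0 [430.  -6.]
271 6 337.5 [428.  -5.]
272 6 337.5 [426.  -5.]
273 7 337.0 [424.  -4.]
274 6 337.5 [422.  -5.]
275 7 337.0 [420.  -4.]
276 7 337.0 [418.  -4.]
277 8 337.6 [416.  -5.]
278 7 337.3 [414.  -4.]
279 7 337.3 [412.  -4.]
280 7 337.3 [410.  -4.]
281 6 336.5 [408.  -2.]
282 7 336.0 [406.  -1.]
283 7 336.0 [404.  -1.]
284 7 336.0 [402.  -1.]
285 8 336.6 [400.  -2.]
286 10 335.2 [398.   1.]
287 9 336.2 [396.  -2.]
288 13 336.2 [394.  -1.]
289 11 334.0 [392.   3.]
290 13 337.0 [390.  -3.]
291 12 337.5 [388.  -4.]
292 8 335.5 [386.   0.]
293 9 335.0 [384.   1.]
294 9 335.0 [382.   1.]
295 8 334.5 [380.   2.]
296 8 334.5 [378.   3.]
297 8 334.5 [376.   3.]
298 8 334.5 [374.   3.]
299 7 334.0 [372.   4.]
300 7 334.0 [370.   4.]
301 7 334.0 [368.   4.]
302 7 334.0 [366.   4.]
303 4 334.5 [364.   3.]
now [595.   37.5 105.5] q [-0.07  0.45 -0.12  1.01  0.   -0.1 ] f [0.4 0.4 0.4] w 40.6 t 32.75
[168.9, -37.7, 15.5, 0.0, -0.0, 0.197]
```

View pics/s10.png

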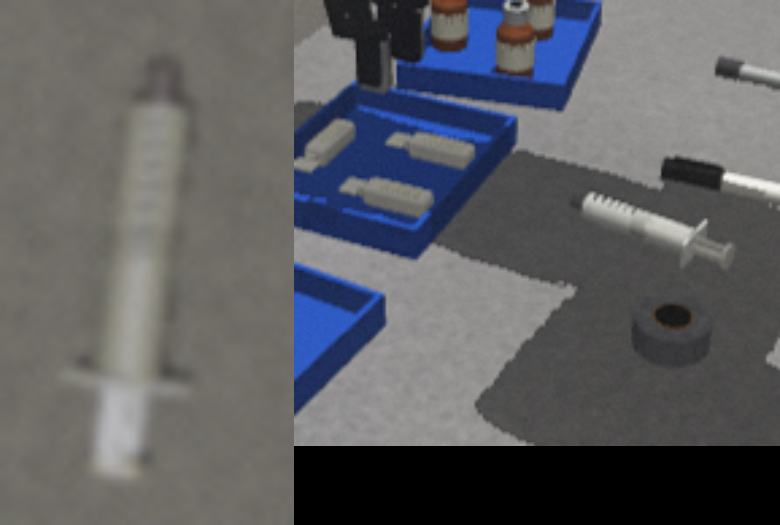

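Both ampoules lie flat in their tray. The syringe's flange is at crop (125,380), which is x≈391, and its tip is at x≈486. So the barrel centre is (433,-6) with axis −8.6°. Going there.

carry_out(
  increments=[
    [18, -5, 0, 0, 0, 0.019, 40],
    [18, -5, 0, 0, 0, 0.019, 40],
    [18, -5, 0, 0, 0, 0.019, 40],
    [18, -6, 0, 0, 0, 0.019, 40],
    [18, -6, 0, 0, 0, 0.019, 40],
    [18, -6, 5, 0, 0, 0.019, 40],
    [18, -6, 10, 0, 0, 0.019, 40],
    [14, -6, 10, 0, 0, 0.019, 40],
    [8, -4, 10, 0, 0, 0.019, 40],
    [0, 0, 0, 0, 0, 0, 40],
    [0, 0, 0, 0, 0, 0, 40],
  ],
)

```text
time_s: 33.85
tcp_pos: [433.1, -4.4, 60.9]
eef_rot: [[-0.988, 0.154, -0.012], [0.154, 0.988, 0.002], [0.013, 0.0, -1.0]]
wrist_force: [0.1, -0.2, 0.4]
grip_width: 40.1
```

```bash
python3 plan.py 433 -6 5 81.4 1
```

```text
now [433.1  -4.4  60.9] q [-0.2   0.25 -0.58  0.76 -0.   -0.04] f [ 0.1 -0.2  0.4] w 40.1 t 33.85
[-0.8, -1.6, 55.9, 0.0, -0.013, -0.005]
```

carry_out(
  increments=[
    [-1, -1.5, 12, 0, -0.013, 0, 40],
    [0, 0, 15, 0, 0, 0, 40],
    [0, 0, 12, 0, 0, 0, 40],
    [0, 0, 0, 0, 0, 0, 40],
    [0, 0, 0, 0, 0, 0, 40],
  ],
)

```text
time_s: 34.35
tcp_pos: [437.6, -5.8, 22.0]
eef_rot: [[-0.989, 0.151, 0.004], [0.151, 0.989, -0.0], [-0.004, 0.0, -1.0]]
wrist_force: [-0.0, 0.0, 0.2]
grip_width: 40.4
```

```bash
python3 plan.py 433 -6 5 81.4 1
```

```text
now [437.6  -5.8  22. ] q [-0.2   0.3  -0.65  0.63  0.   -0.05] f [-0.   0.   0.2] w 40.4 t 34.35
[4.6, -0.9, 16.9, 0.0, 0.004, -0.001]
```

carry_out(
  increments=[
    [4, -1, 8, 0, 0.004, 0, 40],
    [0, 0, 7, 0, 0, 0, 40],
    [0, 0, 1, 0, 0, 0, 40],
    [0, 0, 0, 0, 0, 0, 15],
    [0, 0, 0, 0, 0, 0, 15],
    [0, 0, 0, 0, 0, 0, 15],
    [0, 0, 0, 0, 0, 0, 15],
    [0, 0, 0, 0, 0, 0, 15],
  ],
)

```text
time_s: 35.15
tcp_pos: [434.7, -6.3, 6.3]
eef_rot: [[-0.989, 0.15, 0.002], [0.15, 0.989, 0.0], [-0.002, 0.0, -1.0]]
wrist_force: [0.3, 0.0, -0.4]
grip_width: 18.6
```

```bash
python3 plan.py 595 243 80 175.6 16 dir
```

```text
now [434.7  -6.3   6.3] q [-0.2   0.32 -0.67  0.58  0.   -0.05] f [ 0.3  0.  -0.4] w 18.6 t 35.15
[-7.6, 16.9, -4.6, -0.0, 0.0, -0.103]
[-9.3, 16.0, -4.6, -0.0, 0.0, -0.103]
[-10.9, 15.0, -4.6, -0.0, 0.0, -0.103]
[-12.4, 13.8, -4.6, -0.0, 0.0, -0.103]
[-13.7, 12.5, -4.6, -0.0, 0.0, -0.103]
[-14.9, 11.0, -4.6, -0.0, 0.0, -0.103]
[-16.0, 9.4, -4.6, -0.0, 0.0, -0.103]
[-16.8, 7.7, -4.6, -0.0, 0.0, -0.103]
[-17.5, 6.0, -4.6, -0.0, 0.0, -0.103]
[-18.1, 4.1, -4.6, -0.0, 0.0, -0.103]
[-18.4, 2.3, -4.6, -0.0, 0.0, -0.103]
[-18.5, 0.4, -4.6, -0.0, 0.0, -0.103]
[-18.5, -1.5, -4.6, -0.0, 0.0, -0.103]
[-18.2, -3.4, -4.6, -0.0, 0.0, -0.103]
[-17.8, -5.3, -4.6, -0.0, 0.0, -0.103]
[-17.1, -7.1, -4.6, -0.0, 0.0, -0.103]
```

carry_out(
  increments=[
    [0, 0, -10, 0, 0, 0, 15],
    [0, 0, -18, 0, 0, 0, 15],
    [0, 0, -22, 0, 0, 0, 15],
    [0, 0, -18, 0, 0, 0, 15],
    [-8, 17, 0, 0, 0, -0.103, 15],
    [-9, 16, 0, 0, 0, -0.103, 15],
    [-11, 15, 0, 0, 0, -0.103, 15],
    [-12, 14, 0, 0, 0, -0.103, 15],
    [-14, 12, 0, 0, 0, -0.103, 15],
    [-15, 11, 0, 0, 0, -0.103, 15],
    [-16, 9, 0, 0, 0, -0.103, 15],
    [-17, 8, 0, 0, 0, -0.103, 15],
    [-18, 6, 0, 0, 0, -0.103, 15],
    [-18, 4, 0, 0, 0, -0.103, 15],
    [-18, 2, 0, 0, 0, -0.103, 15],
    [-18, 0, 0, 0, 0, -0.103, 15],
    [-18, -2, 0, 0, 0, -0.103, 15],
    [-14, -3, 0, 0, 0, -0.08, 15],
    [0, 0, 0, 0, 0, 0, 15],
    [0, 0, 0, 0, 0, 0, 15],
  ],
)

```text
time_s: 37.15
tcp_pos: [573.4, 218.8, 93.0]
eef_rot: [[-0.244, -0.97, 0.009], [-0.97, 0.244, 0.0], [-0.002, -0.009, -1.0]]
wrist_force: [0.4, 0.9, 0.2]
grip_width: 18.7
```

```bash
python3 plan.py 595 243 40 175.6 3 dir
python3 - <<'E'
from h import *
p,d=r.grab_frame("side"); cv2.imwrite("pics/s11.png",cv2.resize(p[160:380,120:400,::-1],None,fx=2,fy=2))
E
```

```text
now [573.4 218.8  93. ] q [ 0.23  0.48 -0.1   0.99 -0.   -1.09] f [0.4 0.9 0.2] w 18.7 t 37.15
[-9.5, -4.9, 17.7, -0.003, 0.001, -0.056]
[-9.3, -5.4, 17.7, -0.003, 0.001, -0.056]
[-8.9, -6.0, 17.7, -0.003, 0.001, -0.056]
```

View pics/s11.png

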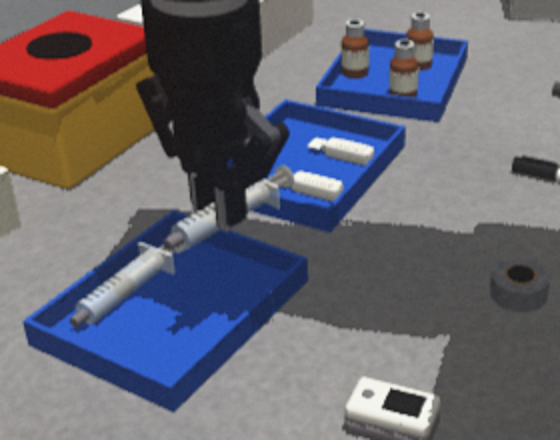

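The syringe is held level above its tray, cap toward +y (crop (180,240)). Finishing the turn and lowering.

carry_out(
  increments=[
    [-9, -5, 0, 0, 0, -0.056, 15],
    [-9, -5, 0, 0, 0, -0.056, 15],
    [-9, -6, 10, 0, 0, -0.056, 15],
    [0, 0, 20, 0, 0, 0, 15],
    [0, 0, 15, 0, 0, 0, 15],
    [0, 0, 0, 0, 0, 0, 15],
    [0, 0, 0, 0, 0, 0, 15],
  ],
)

```text
time_s: 37.9
tcp_pos: [593.5, 238.2, 50.1]
eef_rot: [[-0.087, -0.996, 0.01], [-0.996, 0.087, -0.0], [-0.001, -0.01, -1.0]]
wrist_force: [0.3, -0.1, 1.2]
grip_width: 18.4
```

```bash
python3 plan.py 595 243 10.3 175.6 1 dir
```

```text
now [593.5 238.2  50.1] q [ 0.26  0.55 -0.09  0.92 -0.   -1.23] f [ 0.3 -0.1  1.2] w 18.4 t 37.9
[-4.9, -0.7, 39.8, -0.01, 0.0, -0.01]
```

carry_out(
  increments=[
    [-5, -1, 8, -0.01, 0, -0.01, 15],
    [0, 0, 12, 0, 0, 0, 15],
    [0, 0, 8, 0, 0, 0, 15],
    [0, 0, 0, 0, 0, 0, 15],
    [0, 0, 0, 0, 0, 0, 15],
  ],
)

```text
time_s: 38.4
tcp_pos: [595.6, 243.1, 21.5]
eef_rot: [[-0.078, -0.997, 0.0], [-0.997, 0.078, 0.001], [-0.001, -0.0, -1.0]]
wrist_force: [0.0, -0.3, -0.7]
grip_width: 18.4
```

```bash
python3 plan.py 595 243 10.3 175.6 1 dir
```

```text
now [595.6 243.1  21.5] q [ 0.26  0.59 -0.11  0.87  0.   -1.23] f [ 0.  -0.3 -0.7] w 18.4 t 38.4
[0.2, 0.6, 11.2, -0.0, 0.001, -0.001]
```

carry_out(
  increments=[
    [0, 0, 5, 0, 0, 0, 15],
    [0, 0, 3, 0, 0, 0, 15],
    [0, 0, 1.5, 0, 0, 0, 15],
    [0, 0, 0, 0, 0, 0, 15],
    [0, 0, 1, 0, 0, 0, 15],
    [0, 0, 0, 0, 0, 0, 15],
    [0, 0, 0, 0, 0, 0, 15],
  ],
)

```text
time_s: 39.1
tcp_pos: [596.0, 243.3, 10.9]
eef_rot: [[-0.078, -0.997, 0.002], [-0.997, 0.078, 0.001], [-0.001, -0.001, -1.0]]
wrist_force: [0.7, -0.4, 0.4]
grip_width: 18.6
```

carry_out(
  increments=[
    [0, 0, 0.8, 0, 0, 0, 15],
    [0, 0, 0, 0, 0, 0, 15],
    [0, 0, 0.5, 0, 0, 0, 15],
    [0, 0, 0, 0, 0, 0, 15],
  ],
)

```text
time_s: 39.5
tcp_pos: [596.2, 243.3, 10.0]
eef_rot: [[-0.078, -0.997, 0.002], [-0.997, 0.078, 0.001], [-0.002, -0.002, -1.0]]
wrist_force: [-0.7, 0.2, 0.6]
grip_width: 18.7
```

Contact (10.3 expected). Releasing and withdrawing up, then aside so the cameras see.

carry_out(
  increments=[
    [0, 0, 0, 0, 0, 0, 24],
    [0, 0, 0, 0, 0, 0, 30],
    [0, 0, 0, 0, 0, 0, 36],
    [0, 0, 0, 0, 0, 0, 36],
    [0, 0, -8, 0, 0, 0, 36],
    [0, 0, -20, 0, 0, 0, 36],
    [0, 0, -30, 0, 0, 0, 36],
    [0, 0, -30, 0, 0, 0, 36],
    [0, 0, -30, 0, 0, 0, 36],
    [0, 15, -30, 0, 0, 0, 36],
    [0, 30, -20, 0, 0, 0, 36],
    [0, 35, 0, 0, 0, 0, 36],
    [0, 35, 0, 0, 0, 0, 36],
    [0, 35, 0, 0, 0, 0, 36],
    [0, 30, 0, 0, 0, 0, 36],
    [0, 20, 0, 0, 0, 0, 36],
    [0, 0, 0, 0, 0, 0, 36],
    [0, 0, 0, 0, 0, 0, 36],
    [0, 0, 0, 0, 0, 0, 36],
  ],
)

```text
time_s: 41.4
tcp_pos: [389.7, 258.6, 192.0]
eef_rot: [[-0.079, -0.997, 0.009], [-0.997, 0.079, 0.004], [-0.005, -0.009, -1.0]]
wrist_force: [-0.6, -0.7, 0.5]
grip_width: 35.7
```

```bash
python3 - <<'E'
from h import *
p,d=r.grab_frame("side"); t,td=r.grab_frame("top")
cv2.imwrite("pics/s12.png",np.hstack([cv2.resize(p[150:400,110:460],(400,286)),cv2.resize(t[110:340,140:500],(400,286))])[...,::-1])
a=np.load("side0.npz")["p"].astype(int)
for n,(x,y,w,h) in dict(tape=(360,285,40,35),marker=(372,232,75,32)).items():
    print(n,"side view change",np.abs(a[y:y+h,x:x+w]-p[y:y+h,x:x+w]).mean().round(1))
W=cloud("side",d)
def z(n,x,y):
    q=W.reshape(-1,3);m=(np.hypot(q[:,0]-x,q[:,1]-y)<9)&(q[:,2]>-5)&(q[:,2]<120);print(n,"top z",np.percentile(q[m,2],95).round(1),m.sum())
z("vialA",604,-182);z("vialB",619,-262);z("ampB",596,-33);z("ampA",596,37);z("syr",596,243)
o=r.get_obs();print(o["tcp_pos"],o["time_s"])
E
```

```text
tape side view change 37.2
marker side view change 6.7Traceback (most recent call last):
  File "<stdin>", line 10, in <module>
  File "<stdin>", line 9, in z
    return _quantile_unchecked(
        a, q, axis, out, overwrite_input, method, keepdims, weights)
    return _ureduce(a,
                    func=_quantile_ureduce_func,
    ...<5 lines>...
                    overwrite_input=overwrite_input,
                    method=method)
    r = func(a, **kwargs)
    result = _quantile(arr,
                       quantiles=q,
    ...<2 lines>...
                       out=out,
                       weights=wgt)
    slices_having_nans = np.isnan(arr[-1, ...])
                                  ~~~^^^^^^^^^
IndexError: index -1 is out of bounds for axis 0 with size 0
```

View pics/s12.png

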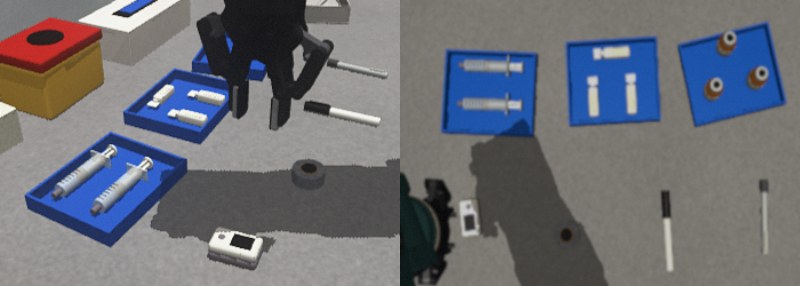

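Everything is in its tray in the top view: syringe (488,104), ampoules (593,96) and (630,93), vials (713,90) and (757,76). The change at the tape looks like the arm's shadow, so I'm checking heights and bystanders by depth.

```bash
python3 - <<'E'
from h import *
t,td=r.grab_frame("top"); W=cloud("top",td).reshape(-1,3); W0=cloud("top",np.load("top0.npz")["d"]).reshape(-1,3)
for n,x,y in(("vialA",604,-182),("vialB",619,-262),("ampB",596,-33),("ampA",596,37),("syr",596,243),("syr cap",599,283),("syr flange",592,200)):
    m=(np.hypot(W[:,0]-x,W[:,1]-y)<10)&(W[:,2]<120);print(n,"top z",np.percentile(W[m,2],95).round(1) if m.any() else None)
for n,x,y,hx,hy in(("tape",376,94,40,40),("marker",380,-90,90,30)):
    for q in(W0,W):
        m=(abs(q[:,0]-x)<hx)&(abs(q[:,1]-y)<hy)&(q[:,2]>6)&(q[:,2]<40);print(n,q[m].mean(0).round(1),m.sum())
E
```

```text
vialA top z 72.0
vialB top z 71.0
ampB top z 23.8
ampA top z 23.7
syr top z 27.6
syr cap top z 25.9
syr flange top z 26.2
tape [375.9  93.4  20.1] 450
tape [375.6  93.5  20.4] 447
marker [379.5 -90.8  13.2] 469
marker [380.3 -91.   13.3] 467
```

Heights agree with things resting on the 4 mm tray floor, allowing for the top depth's 2–4 mm upward bias seen at the start. The bystanders are unmoved, so I'm handing in.

```bash
python3 -c "
from cell import r
print(r.finish_job(), r.get_obs()['time_s'])"
```

```text
the job is handed in; nothing more can be done
the job is handed in; nothing more can be done
```

All five loose items are in their matching trays and the job is handed in, at about 41.5 s of the 122 s allowed. Both vials stand upright in the vial tray. Both ampoules lie flat in the ampoule tray, and the syringe lies flat beside its specimen. Each was lowered to contact before release, and the gripper was withdrawn afterwards.

- **Pictures:** the last top view shows everything in place. The last side view shows the ampoules and syringe lying flat, but the arm hid the vials; an earlier side view showed both of them upright.
- **Heights from the top camera:** vials 71–72 mm, ampoules about 24 mm, syringe 26–28 mm. These are 2–4 mm above nominal, in line with the bias that camera showed on things resting on the table.
- **Bystanders:** the tape moved less than 0.5 mm and the marker less than 1 mm, both within measuring noise.

Three checks failed or disagreed:
- A side-view comparison showed a change at the tape; the arm's shadow lay there, and depth showed the tape unmoved.
- The side-view height check crashed because the arm hid the vials, so I did it from the top camera instead.
- A side-view measurement of the ampoules' angle disagreed with the top view; I used the top view and the grasps confirmed it.

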